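# Unclip and open the gauge case

## Task

Open the gauge case on the sloping rack: flip both wire clips off the edges of its lid so that they stay open, then lift the lid off and lay it down gently, right way up and flat, in the middle of the shallow steel pan. Do not lift the lid while a clip is still on it, and leave the loupe, the eraser and the wrist strap where they are.

Things in the scene. Friction and masses are not known exactly. Their poses are not given: they have to be found in the camera images.
- rack: Fixed two-tier bench rack, 177x210x303 mm; x points away from its low front (which faces the robot's right), z up; origin on the bench below the lid's grip. Lower deck slopes 0.45 rad down toward -x and carries a fixed black case with the lid on top. Upper shelf, underside 287 mm up, covers x > 12 mm, so an upright tool hits it: come tilted, square to the lid. Posts at x 99, y +-88 mm.
- lid: Loose grey lid, 140x150 mm, 0.26 kg; origin at its centre at the skirt's lower edge; z is the lid's normal, x up the slope, y to the left as seen from the low side. The 12 mm skirt fits outside the case walls with 2 mm play; flat top at z = 17 mm. Lift it along its own z until the skirt is clear.
- lid_fin (a point): Centre of the lid's upright grip fin (axes as the lid): 14 mm thick in x, 68 mm long in y, top 14 mm above this point, flat lid top 19 mm below it. This point lies 36 mm above the skirt's lower edge.
- seat (a point): Fixed point of the rack where the fin's centre is while the lid is seated, 131 mm above the bench; its axes are the rack's (not tilted).
- clip_left (a joint): Left (+y of the lid, seen from its low side) sprung wire clip, rad: 0 = bar over the lid's edge, 1.75 = hanging fully open, growing as its top swings outward. The spring is over-centre: it takes 5 to 12 N outward on the tab, goes slack somewhere between 0.3 and 0.7 (set differently on each clip), then throws the clip open; let go before, it snaps shut.
- clip_right (a joint): Right (-y) sprung wire clip, the mirror image, same values: 0 = bar over the lid's edge, 1.75 = hanging fully open, its own spring setting.
- clip_left_tab (a point): Middle of the left clip's steel finger tab (axes as the lid when shut): 44 mm wide in x, 5 mm thick, with an 8 mm rolled upper edge 11 mm (along the tab) beyond this point. Shut, it flares outward 0.5 rad from the lid's normal and stands clear above the lid's edge: this point is 20 mm above the lid's flat top.
- clip_right_tab (a point): Middle of the right clip's steel finger tab, mirror image of the left one. The top of the wire bar at each tab's foot lies 7 mm above the lid's flat top and reaches 18 mm inward from the clip's pivot line.
- clip_left_pivot (a point): Pivot of the left clip, on the case's left wall, 31 mm below the lid's flat top and 80 mm left of the lid's middle; the pivot runs along the lid's x.
- clip_right_pivot (a point): Pivot of the right clip, on the case's right wall, mirror image of the left.
- pan: Fixed shallow folded steel pan lying on the bench to the right, 262x270 mm in x, y; rim 14 mm high, inside 258x266 mm; origin at the centre of its underside, floor surface 2 mm above that.
- loupe: Black eye loupe, 39 mm across, 31 mm high, standing loose beside the work; a bystander. Origin under its centre.
- eraser: Used eraser in its sleeve, 23x49x13 mm, loose beside the work; a bystander. Origin under its centre.
- strap: Wrist strap, a band 66x71 mm, 19 mm high, loose beside the work; a bystander. Origin under its centre.

How it is judged (in metres and radians):
On the way, in this order (a step that is already met when the one before it is completed fails the run):
1. both clips are flipped off the lid, which still sits on the case (value of joint each of clip_left, clip_right above 1.3 rad and distance between lid_fin and seat below 0.012 m), for 0.2 s.
2. the lid is lifted clear of the case (value of joint each of clip_left, clip_right above 1.3 rad and distance between lid_fin and seat above 0.05 m), for 0.1 s.
At the end, for the whole second after the job is handed in: Both clips hang open (over 1.3 rad); the lid lies at rest, right way up and flat (within 0.05 rad) on the pan's floor, its fin within 30 mm of the pan's middle in the pan's x and y (value of joint each of clip_left, clip_right above 1.3 rad and angle between lid's own z axis and vertical below 0.05 rad and x of lid_fin in the frame of pan between -0.03 and 0.03 m and y of lid_fin in the frame of pan between -0.03 and 0.03 m and z of lid_fin in the frame of pan between 0.033 and 0.042 m and linear speed of lid below 0.02 m/s and angular speed of lid below 0.1 rad/s); the robot touches nothing.
It fails at once if the lid is lifted while a clip is still on it (value of joint any of clip_left, clip_right below 0.8 rad and distance between lid_fin and seat above 0.012 m).
It fails at once if the lid is dropped or slammed into the pan (still faster than 0.25 m/s in the last 12 mm) (z of lid_fin in the frame of pan below 0.05 m and horizontal distance between lid_fin and pan below 0.15 m and linear speed of lid above 0.25 m/s).
It fails at once if the loupe is disturbed (distance of loupe from where it was at the start of the episode above 0.02 m).
It fails at once if the eraser is disturbed (distance of eraser from where it was at the start of the episode above 0.02 m).
It fails at once if the wrist strap is disturbed (distance of strap from where it was at the start of the episode above 0.02 m).
It also fails if it takes over 58 s, if anything falls off the work surface, if the arm or the gripper's body presses on something with over 40 N, if the wrist force passes 120 N, or if a joint passes its speed limit or range.

## Robot

A 7-joint arm with a two-finger parallel gripper is mounted at the origin on the work surface; the furniture and walls round the work are solid. World frame = base frame: x ahead of the robot, y to its left, z up, the work surface at z = 0. Lengths are in m, angles in degrees, forces in N, time in s.
With the tool pointing down it reaches from about 0.425 to 0.825 m from the base axis. Payload 3.6 kg.
Tool frame: the origin (TCP) lies where the fingers leave the gripper's body, on its centre line; the fingertips stand 73 mm ahead of it and the grasp point (between the pads) lies arm.grip_point_offset ahead of it (arm.grip_point_offset is the distance from the TCP to the grasp point, in m); z points along the fingers, y is the line along which they close (so a half turn about z gives the same grasp; the last joint's range is limited). The gripper opens to 85 mm and grips with 20 to 120 N. Pads are 22 mm wide; open, the fingers measure 114 mm over their backs; the gripper's body (76 mm by 85 mm) begins 54 mm behind the grasp point. The pads swing forward as they close: fully open they stand 13 mm farther back than shut.
Start: joints at [66.434, 35.231, -0.722, 81.555, 0.464, 63.22, -2.315], TCP at [0.244, -0.602, 0.304] pointing down, gripper open.
Joint ranges: [-178.69, 178.69], [-17.37, 117.87], [-77.05, 75.6], [15.02, 138.74], [-78.02, 258.01], [0.78, 113.62], [-162.83, 162.83]. Speed limits (degrees/s): [159.86, 159.86, 180, 180, 180, 180, 180].

## Interface

Orientations are given as [roll, pitch, yaw] about the fixed x, y, z axes, in that order (R = Rz(yaw) Ry(pitch) Rx(roll)).
In Python, from cell import arm gives the robot as it stands.
- The arm moves only by the tool play_rows, never from a script. Its argument "moves" is a list of rows, each a list of 4 numbers: the shift along the tool's x, y, z in cm, then the turn about the tool's z in rad. In form: [[dx, dy, dz, yaw], ...]. A call has exactly 8 rows; each row shifts and turns the commanded pose from where the row before left it, along the tool's axes as they then stand; what a row does not reach is not made up. A row lasts 1/12 s, in which the tool goes at most 41.7 mm and 7.16 degrees, less where a joint would pass 70% of its speed; a pose out of reach is approached as far as the arm can. A call is refused whole if a number of a shift passes 4.17 or a number of a turn 0.125, either way. A call with a gripper value outside its range is refused whole. "grip" is the opening, from 0 (shut) to 1 (fully open), set as the call begins (left out, the last holds). The fingers move at their own pace and stop on an object; "grip_force" is the grip in N (left out, the last holds). Time passes only in rows, so rows that do not move let the fingers close, or fill a call up. It gives the time, the measured TCP pose, the force, the opening and the grip force at its end, in the units of the state.
- arm.state(): the state, without advancing time (a new reading comes with each control period).
- arm.snapshot(name): name is "scene" or "top"; returns (picture, depth): 480x640x3 uint8, red, green, blue; 480x640 float32, m along the optical axis (not along the pixel's ray), 0 where there is no reading.
- arm.camera_info(name): a dict with "camera_matrix" (3x3 intrinsics, pixels), "world_from_camera" (4x4, takes a point from camera to world coordinates). Camera axes: x right, y down, z forward; pixel columns grow to the right and rows downward; lengths in m; the calibration is good to about 2 mm. A picture is of the moment at which its call begins. camera_info takes no time and is no camera call.
- arm.finish_job(): hands the job in; it is judged then, once.
The state is a dict: "time_s": time; "joint_pos": joint angles; "joint_velocities": joint speeds; "tau": joint torques, N m; "eef_pos": TCP position; "eef_rot": TCP orientation; "wrist_force": force on the tool from outside, world axes, zero at the start; "torque": the same for the moment, N m; "width": opening from 0.0 (shut) to 1.0 (fully open); "grasp_force": force on a finger pad.
Only numpy, scipy, OpenCV 4.12 (cv2) and the standard library are available. Lean on these libraries where they do the work, as an engineer would, in place of code of your own. Each camera call takes 0.05 s, during which the arm holds its last target. There are 200 camera calls.

## Working session

There is one attempt and no reset: what is moved stays moved. The work goes in short steps, Python scripts to look and compute and a tool call to move; the robot and the scene stay as the last step left them, time stands still between calls to the robot, and variables do not carry over. Pictures are saved under pics/ and viewed, at most 10 in all, crops included, and the job is handed in when it is done.

Besides the shell and the picture viewer there is one more tool, called after ">>>" as name(argument=value, ...) on one line, values as JSON. play_rows: Moves the arm, as the interface text tells. Its arguments: {"type":"object","properties":{"moves":{"type":"array"},"grip":{"type":"number"},"grip_force":{"type":"number"}},"required":["moves"]}

```bash
mkdir -p pics; ls; python3 - <<'E'
from cell import arm
import cv2,numpy as np
print(arm.state(),arm.grip_point_offset)
for n in("scene","top"):
    p,d=arm.snapshot(n); cv2.imwrite(f"pics/{n}0.png",p[:,:,::-1]); np.save(f"{n}0.npy",d)
    i=arm.camera_info(n); print(n,i)
E
```

```text
pics
{'time_s': 0.0, 'joint_pos': array([66.43425571, 35.28811399, -0.72522385, 81.64166835,  0.46386408,
       63.21905746, -2.31374999]), 'joint_velocities': array([-0.03470667,  0.06813184, -0.07359723,  0.00854803, -0.01285479,
       -0.02356184,  0.02954582]), 'tau': array([ 4.92198724e-04, -4.69215918e+01,  2.59067165e-01, -1.71034008e+01,
        9.90960543e-03,  9.58161807e-03,  1.00655134e-05]), 'eef_pos': array([ 0.24380557, -0.60191642,  0.30274865]), 'eef_rot': array([-1.79854004e+02,  5.22134837e-04,  2.20540475e+01]), 'wrist_force': array([-0.7101347 , -0.00652484, -0.31106124]), 'torque': array([ 0.00443075,  0.0505842 , -0.0039359 ]), 'grasp_force': 0.0, 'width': 0.9999515344254549} 0.0539
scene {'camera_matrix': array([[486.07809676,   0.        , 319.39548098],
       [  0.        , 486.07809676, 246.88758987],
       [  0.        ,   0.        ,   1.        ]]), 'world_from_camera': array([[-0.46770674, -0.63190767,  0.61801546, -0.19816926],
       [-0.8838498 ,  0.32823656, -0.3332721 ,  0.31459927],
       [ 0.00774193, -0.70210645, -0.71202991,  0.82417549],
       [ 0.        ,  0.        ,  0.        ,  1.        ]])}
top {'camera_matrix': array([[552.22523652,   0.        , 320.95794774],
       [  0.        , 552.22523652, 238.57536425],
       [  0.        ,   0.        ,   1.        ]]), 'world_from_camera': array([[-0.03284686, -0.93200038,  0.3609659 , -0.01634657],
       [-0.9994066 ,  0.02688094, -0.02153754,  0.00842334],
       [ 0.01036989, -0.36145914, -0.93233028,  1.22585588],
       [ 0.        ,  0.        ,  0.        ,  1.        ]])}
```

View pics/scene0.png

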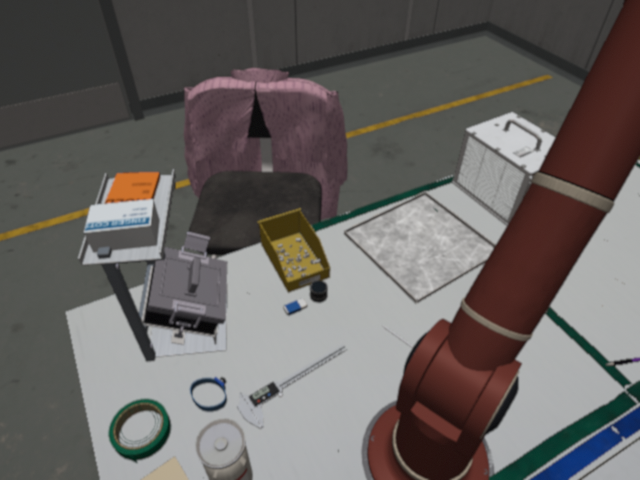

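View pics/top0.png

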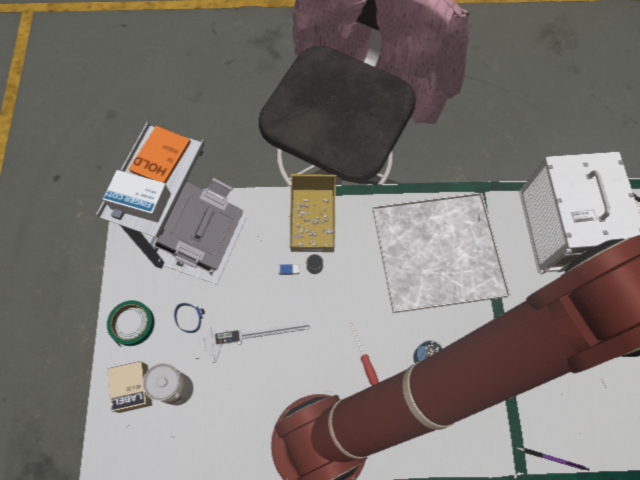

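The scene camera shows the rack at left (lid ~(185,290), tabs ~(195,243) and ~(182,325)). In the top view the lid is at ~(203,223), its fin at ~(203,222), the near (left) clip at ~(190,255), the far (right) clip at ~(215,188). The pan corners are at ~(373,208), (484,194), (507,297), (393,311). I'll fit the lid plane from depth.

```bash
cat > h.py <<'E'
import numpy as np,cv2
from cell import arm
def cloud(n,d):
    i=arm.camera_info(n);K=i["camera_matrix"];T=i["world_from_camera"]
    v,u=np.mgrid[:480,:640]
    P=np.stack([(u-K[0,2])/K[0,0]*d,(v-K[1,2])/K[1,1]*d,d],-1)
    W=P@T[:3,:3].T+T[:3,3]; W[d<=0]=np.nan
    return W
def ray(n,u,v,z):
    i=arm.camera_info(n);K=i["camera_matrix"];T=i["world_from_camera"]
    r=T[:3,:3]@np.array([(u-K[0,2])/K[0,0],(v-K[1,2])/K[1,1],1]);t=T[:3,3]
    return t+r*(z-t[2])/r[2]
E
python3 - <<'E'
from h import *
for n,box in(("top",(150,165,255,290)),("scene",(130,220,245,360))):
    W=cloud(n,np.load(n+"0.npy"));u0,v0,u1,v1=box
    seed={"top":[(185,225),(225,222),(190,212)],"scene":[(170,285),(213,285),(170,270)]}[n]
    for s in seed: print(n,s,W[s[1],s[0]].round(4))
    p=cv2.imread(f"pics/{n}0.png")[v0:v1,u0:u1]
    cv2.imwrite(f"pics/{n}c.png",cv2.resize(p,None,fx=4.5,fy=4.2,interpolation=cv2.INTER_CUBIC))
W=cloud("top",np.load("top0.npy"))
for uv in((373,208),(484,194),(507,297),(393,311)): print(uv,ray("top",*uv,0.014).round(4),W[uv[1],uv[0]].round(3))
E
```

```text
top (185, 225) [0.4477 0.2735 0.1295]
top (225, 222) [0.4665 0.1935 0.0963]
top (190, 212) [0.4775 0.2642 0.1305]
scene (170, 285) [0.444  0.2822 0.1304]
scene (213, 285) [0.4408 0.206  0.092 ]
scene (170, 270) [0.4788 0.272  0.1324]
(373, 208) [ 0.5282 -0.1474  0.014 ] [ 0.528 -0.147  0.014]
(484, 194) [ 0.5579 -0.4208  0.014 ] [ 0.565 -0.426 -0.   ]
(507, 297) [ 0.2986 -0.4369  0.014 ] [ 0.302 -0.442  0.001]
(393, 311) [ 0.274  -0.1754  0.014 ] [ 0.274 -0.175  0.013]
```

View pics/topc.png

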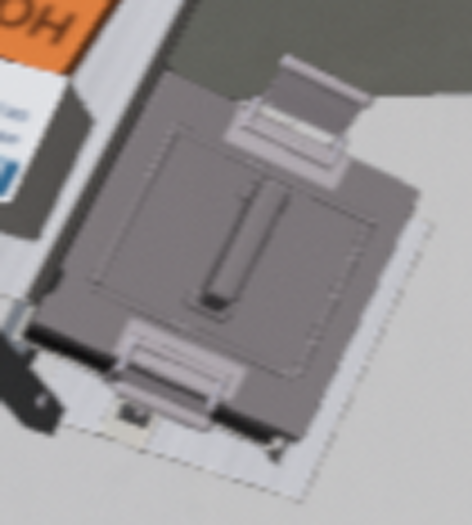

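```bash
cat > fit.py <<'E'
from h import *
A=[]
for n in("top","scene"):
    W=cloud(n,np.load(n+"0.npy")).reshape(-1,3)
    m=(np.abs(W-[.455,.235,.13])<[.14,.14,.08]).all(1); A.append(W[m])
for n,P in zip(("top","scene"),A):
    q=P[(np.linalg.norm(P[:,:2]-[.455,.235],axis=1)<.065)]
    nn=np.array([0,-.43,.9]);c=np.array([.4477,.2735,.1295])
    for it in range(15):
        w=np.abs((q-c)@nn)<(.012 if it<4 else .004)
        c=q[w].mean(0);nn=np.linalg.svd(q[w]-c)[2][2];nn*=np.sign(nn[2])
    up=np.array([-nn[0],-nn[1]]);yaw=np.arctan2(up[1],up[0])
    print(n,"tilt",np.arccos(nn[2]),"yaw",np.degrees(yaw),w.sum())
    h=(P-c)@nn
    f=P[(h>.027)&(h<.038)&(np.linalg.norm(P[:,:2]-[.45,.22],axis=1)<.06)]
    fc=f.mean(0);d=np.linalg.svd(f-fc)[2][0]
    print(" fin top",fc.round(4),len(f),"dir yaw",np.degrees(np.arctan2(d[1],d[0])),"h",((fc-c)@nn).round(4),"len",np.ptp((f-fc)@d))
    e=fc-0.014*nn;print(" fin centre",e.round(4),"z should be .131")
    # tabs in lid frame
    yw=np.radians(yaw);Rz=np.array([[np.cos(yw),-np.sin(yw),0],[np.sin(yw),np.cos(yw),0],[0,0,1]])
    t=.45;R=Rz@np.array([[np.cos(t),0,-np.sin(t)],[0,1,0],[np.sin(t),0,np.cos(t)]])
    L=(P-e)@R
    for s in(1,-1):
        k=L[(s*L[:,1]>.055)&(s*L[:,1]<.12)&(L[:,2]>-.005)&(L[:,2]<.04)&(np.abs(L[:,0])<.04)]
        print(" tab",s,len(k),k.min(0).round(3),k.max(0).round(3),k.mean(0).round(3))
E
python3 fit.py
```

```text
top tilt 0.44981537453818815 yaw 68.90451361732826 2375
 fin top [0.4472 0.2295 0.1438] 205 dir yaw 158.80250861639783 h 0.0327 len 0.06762874144793529
 fin centre [0.4494 0.2352 0.1312] z should be .131
 tab 1 502 [-0.04   0.055 -0.005] [0.038 0.119 0.04 ] [-0.012  0.073  0.014]Traceback (most recent call last):
  File "fit.py", line 25, in <module>
    print(" tab",s,len(k),k.min(0).round(3),k.max(0).round(3),k.mean(0).round(3))
                          ~~~~~^^^
    return umr_minimum(a, axis, None, out, keepdims, initial, where)
ValueError: zero-size array to reduction operation minimum which has no identity
```

```bash
python3 -c "
from cell import arm;print([x for x in dir(arm) if x[0]!='_'])"
```

```text
['PlanningError', 'camera_info', 'finish_job', 'grip_point_offset', 'snapshot', 'state']
```

>>> play_rows(moves=[[0, -4, 0, 0], [0, -4, 0, 0], [0, -4, 0, 0], [0, -4, 0, 0], [0, -4, 0, 0], [0, -4, 0, 0], [0, -4, 0, 0], [0, -4, 0, 0]])

```text
time_s: 0.77
eef_pos: [0.123, -0.3037, 0.3036]
eef_rot: [-180.0, 0.0, 22.0]
wrist_force: [0.3, 0.1, 0.3]
width: 0.997
grasp_force: 0.0
```

>>> play_rows(moves=[[0, -1, 0, 0], [0, -2, 0, 0], [0, -2, 0, 0], [0, -2, 0, 0], [0, -2, 0, 0], [0, -2, 0, 0], [0, 0, 0, 0], [0, 0, 0, 0]])

```text
time_s: 1.43
eef_pos: [0.0869, -0.218, 0.3058]
eef_rot: [179.9, -0.2, 21.9]
wrist_force: [0.8, -0.1, 0.4]
width: 1.001
grasp_force: 0.0
```

```bash
python3 -c "
from cell import arm;s=arm.state();print(s['joint_pos'],s['eef_pos'],s['eef_rot'])"
```

```text
[ 75.25930215  -2.59377619 -11.50419957 138.20498363  -0.96425467
  44.19618261  -3.66700836] [ 0.08687584 -0.21795799  0.30576219] [ 1.79867581e+02 -1.65589741e-01  2.18767481e+01]
```

>>> play_rows(moves=[[0, -4.1, 0, 0], [0, -4.1, 0, 0], [0, -4.1, 0, 0], [0, -4.1, 0, 0], [0, -4.1, 0, 0], [0, -4.1, 0, 0], [0, -4.1, 0, 0], [0, -4.1, 0, 0]])

```text
time_s: 2.1
eef_pos: [0.0292, -0.1386, 0.3508]
eef_rot: [-176.6, -2.9, 22.3]
wrist_force: [-0.5, -0.4, -0.2]
width: 1.001
grasp_force: 0.0
```

```bash
python3 -c "
from cell import arm;s=arm.state();print(s['joint_pos'],s['eef_pos'],s['eef_rot'])"
```

```text
[107.4205636  -17.23728707 -21.51374512 138.57597803  -8.90555551
  62.06212215  23.86069446] [ 0.02918915 -0.13859461  0.35080654] [-176.55818363   -2.92809256   22.26212608]
```

The tilt drifts when the arm is pushed past its reach, which gives me a way to tilt the tool. I'll do it toward azimuth 69° by over-reaching outward on that side.

>>> play_rows(moves=[[0.3, 2.7, -1.9, 0], [0.3, 2.7, -1.9, 0], [0.3, 2.7, -1.9, 0], [0.3, 2.7, -1.9, 0], [0.3, 2.7, -1.9, 0], [0.3, 2.7, -1.9, 0], [0.3, 2.7, -1.9, 0], [0.3, 2.7, -1.9, 0]])

```text
time_s: 2.77
eef_pos: [0.1293, -0.3427, 0.4906]
eef_rot: [-176.6, -2.9, 21.8]
wrist_force: [0.7, -0.8, -0.0]
width: 1.001
grasp_force: 0.0
```

```bash
cat > go.py <<'E'
import sys,numpy as np
from scipy.spatial.transform import Rotation as Ro
from cell import arm
s=arm.state();p=s['eef_pos'];R=Ro.from_euler('xyz',s['eef_rot'],degrees=True)
M=R.as_matrix();z=M[:,2]
print("t",round(s['time_s'],2),"pos",p.round(4),"rot",s['eef_rot'].round(2),"q",s['joint_pos'].round(1),"tilt",np.degrees(np.arccos(-z[2])).round(2),"az",np.degrees(np.arctan2(z[1],z[0])).round(1),"F",s['wrist_force'].round(1),"w",round(s['width'],3),"g",round(s['grasp_force'],1))
yw=np.radians(68.85);t=.45
L=np.array([[np.cos(yw),-np.sin(yw),0],[np.sin(yw),np.cos(yw),0],[0,0,1]])@np.array([[np.cos(t),0,-np.sin(t)],[0,1,0],[np.sin(t),0,np.cos(t)]])
F=np.array([.4494,.2352,.1312])
tip=p+.073*z;print("tips in lid frame (mm, from fin centre)",((tip-F)@L*1000).round(1), "tool axes in lid:",(L.T@M).round(3).tolist())
a=sys.argv[1:]
if len(a)==3: d=np.array(a,float)-p; print("tool delta cm to world TCP:",(M.T@d*100).round(2))
if len(a)==4: d=F+L@(np.array(a[1:],float)/1000)-tip; print("tool delta cm to lid-frame tip:",(M.T@d*100).round(2))
E
python3 go.py .45 -.1 .6
```

```text
t 2.77 pos [ 0.1293 -0.3427  0.4906] rot [-176.56   -2.85   21.84] q [103.6   3.1 -37.9 100.2  -1.1  80.7  -2.1] tilt 4.47 az 72.3 F [ 0.7 -0.8 -0. ] w 1.001 g 0.0
tips in lid frame (mm, from fin centre) [-459.6   90.4  540.3] tool axes in lid: [[0.635, -0.682, -0.364], [-0.731, -0.683, 0.005], [-0.251, 0.263, -0.932]]
tool delta cm to world TCP: [ 39.3  -11.12  -8.34]
```

>>> play_rows(moves=[[3.9, -1.1, -0.8, 0], [3.9, -1.1, -0.8, 0], [3.9, -1.1, -0.8, 0], [3.9, -1.1, -0.8, 0], [3.9, -1.1, -0.8, 0], [3.9, -1.1, -0.8, 0], [3.9, -1.1, -0.8, 0], [3.9, -1.1, -0.8, 0]])

```text
time_s: 3.43
eef_pos: [0.3852, -0.147, 0.575]
eef_rot: [-176.6, -2.9, 21.7]
wrist_force: [0.0, -0.8, 0.9]
width: 1.002
grasp_force: 0.0
```

```bash
python3 go.py .28 .58 .6
```

```text
t 3.43 pos [ 0.3852 -0.147   0.575 ] rot [-176.58   -2.88   21.74] q [ 71.7   9.  -61.5  84.1   3.5  90.9 -57.6] tilt 4.47 az 71.7 F [ 0.  -0.8  0.9] w 1.002 g 0.0
tips in lid frame (mm, from fin centre) [-175.3  -77.8  496.8] tool axes in lid: [[0.634, -0.683, -0.364], [-0.732, -0.682, 0.004], [-0.25, 0.264, -0.932]]
tool delta cm to world TCP: [ 17.26 -71.4    2.63]
```

>>> play_rows(moves=[[0.9, -4.0, 0.1, 0], [0.9, -4.0, 0.1, 0], [0.9, -4.0, 0.1, 0], [0.9, -4.0, 0.1, 0], [0.9, -4.0, 0.1, 0], [0.9, -4.0, 0.1, 0], [0.9, -4.0, 0.1, 0], [0.9, -4.0, 0.1, 0]])

```text
time_s: 4.1
eef_pos: [0.3308, 0.1696, 0.5902]
eef_rot: [-176.7, -3.0, 21.9]
wrist_force: [-0.2, 0.2, 1.7]
width: 0.999
grasp_force: 0.0
```

>>> play_rows(moves=[[0, 0, 0, -0.12], [0, 0, 0, -0.12], [0, 0, 0, -0.12], [0, 0, 0, -0.12], [0, 0, 0, -0.12], [0, 0, 0, -0.12], [0, 0, 0, -0.1], [0, 0, 0, 0]])

```text
time_s: 4.77
eef_pos: [0.3327, 0.166, 0.5894]
eef_rot: [-179.7, -4.6, 69.0]
wrist_force: [0.9, -0.7, 0.7]
width: 0.997
grasp_force: 0.0
```

```bash
python3 go.py .28 .58 .6
```

```text
t 4.77 pos [0.3327 0.166  0.5894] rot [-179.69   -4.55   69.04] q [ 49.   -0.4 -74.8  87.6  -3.7  89.4 -46.8] tilt 4.56 az 73.0 F [ 0.9 -0.7  0.7] w 0.997 g 0.0
tips in lid frame (mm, from fin centre) [ 76.8  84.3 391. ] tool axes in lid: [[0.932, 0.001, -0.362], [0.003, -1.0, 0.006], [-0.362, -0.007, -0.932]]
tool delta cm to world TCP: [ 36.75 -19.72   1.97]
```

>>> play_rows(moves=[[3.6, -1.9, 0.2, 0], [3.6, -1.9, 0.2, 0], [3.6, -1.9, 0.2, 0], [3.6, -1.9, 0.2, 0], [3.6, -1.9, 0.2, 0], [3.6, -1.9, 0.2, 0], [3.6, -1.9, 0.2, 0], [3.6, -1.9, 0.2, 0]])

```text
time_s: 5.43
eef_pos: [0.2986, 0.4594, 0.595]
eef_rot: [-179.7, -4.3, 68.8]
wrist_force: [1.6, -0.7, 0.7]
width: 0.995
grasp_force: 0.0
```

>>> play_rows(moves=[[4.1, 0, 0, 0], [4.1, 0, 0, 0], [4.1, 0, 0, 0], [4.1, 0, 0, 0], [4.1, 0, 0, 0], [4.1, 0, 0, 0], [4.1, 0, 0, 0], [4.1, 0, 0, 0]])

```text
time_s: 6.1
eef_pos: [0.389, 0.6146, 0.5758]
eef_rot: [-175.5, -2.4, 64.2]
wrist_force: [2.0, -0.8, -0.1]
width: 1.001
grasp_force: 0.0
```

```bash
python3 go.py
```

```text
t 6.1 pos [0.389  0.6146 0.5758] rot [-175.54   -2.42   64.21] q [-56.8  44.   -5.8  21.1  -0.6 112.9 -86.9] tilt 5.08 az 125.8 F [ 2.  -0.8 -0.1] w 1.001 g 0.0
tips in lid frame (mm, from fin centre) [463.9 198.6 188.9] tool axes in lid: [[0.915, -0.104, -0.39], [-0.081, -0.994, 0.074], [-0.395, -0.036, -0.918]]
```

>>> play_rows(moves=[[3, -0.7, -2.5, 0], [3, -0.7, -2.5, 0], [3, -0.7, -2.5, 0], [3, -0.7, -2.5, 0], [3, -0.7, -2.5, 0], [3, -0.7, -2.5, 0], [3, -0.7, -2.5, 0], [3, -0.7, -2.5, 0]])

```text
time_s: 6.77
eef_pos: [0.3553, 0.6504, 0.6263]
eef_rot: [-175.4, -12.0, 63.0]
wrist_force: [-0.8, -0.3, 0.2]
width: 1.0
grasp_force: 0.0
```

```bash
python3 go.py
```

```text
t 6.77 pos [0.3553 0.6504 0.6263] rot [-175.43  -11.97   63.02] q [-67.9  46.2  57.7  15.  -55.2 113.5 -82.5] tilt 12.8 az 84.1 F [-0.8 -0.3  0.2] w 1.0 g 0.0
tips in lid frame (mm, from fin centre) [516.5 241.9 221.3] tool axes in lid: [[0.967, -0.11, -0.232], [-0.099, -0.993, 0.058], [-0.237, -0.033, -0.971]]
```

>>> play_rows(moves=[[3, 1.2, -2.5, 0], [3, 1.2, -2.5, 0], [3, 1.2, -2.5, 0], [3, 1.2, -2.5, 0], [3, 1.2, -2.5, 0], [3, 1.2, -2.5, 0], [3, 1.2, -2.5, 0], [3, 1.2, -2.5, 0]])

```text
time_s: 7.43
eef_pos: [0.418, 0.5752, 0.7017]
eef_rot: [-175.3, -21.0, 62.3]
wrist_force: [1.0, -0.3, -0.4]
width: 0.999
grasp_force: 0.0
```

```bash
python3 go.py
```

```text
t 7.43 pos [0.418  0.5752 0.7017] rot [-175.27  -20.99   62.28] q [-61.   42.3  75.6  15.  -74.4 113.6 -75.2] tilt 21.5 az 75.3 F [ 1.  -0.3 -0.4] w 0.999 g 0.0
tips in lid frame (mm, from fin centre) [517.8 155.  308. ] tool axes in lid: [[0.991, -0.11, -0.077], [-0.107, -0.993, 0.041], [-0.081, -0.032, -0.996]]
```

>>> play_rows(moves=[[3, 1.2, -2.5, 0], [3, 1.2, -2.5, 0], [3, 1.2, -2.5, 0], [3, 1.2, -2.5, 0], [0, 0, 0, 0.055], [0, 0, 0, 0.055], [0, 0, 0, 0], [0, 0, 0, 0]])

```text
time_s: 8.1
eef_pos: [0.4354, 0.5312, 0.7396]
eef_rot: [-172.3, -24.0, 55.1]
wrist_force: [0.3, 0.5, 0.2]
width: 0.998
grasp_force: 0.0
```

```bash
python3 go.py l 0 -20 250; python3 go.py .42 .2 .55
```

```text
t 8.1 pos [0.4354 0.5312 0.7396] rot [-172.33  -24.03   55.14] q [-57.5  39.2  75.6  15.1 -76.1 113.6 -79.1] tilt 25.15 az 73.4 F [0.3 0.5 0.2] w 0.998 g 0.0
tips in lid frame (mm, from fin centre) [507.7 122.3 357. ] tool axes in lid: [[0.976, -0.217, -0.012], [-0.216, -0.976, 0.034], [-0.019, -0.031, -0.999]]
tool delta cm to lid-frame tip: [-46.27  25.23  10.83]
t 8.1 pos [0.4354 0.5312 0.7396] rot [-172.33  -24.03   55.14] q [-57.5  39.2  75.6  15.1 -76.1 113.6 -79.1] tilt 25.15 az 73.4 F [0.3 0.5 0.2] w 0.998 g 0.0
tips in lid frame (mm, from fin centre) [507.7 122.3 357. ] tool axes in lid: [[0.976, -0.217, -0.012], [-0.216, -0.976, 0.034], [-0.019, -0.031, -0.999]]
tool delta cm to world TCP: [-33.34  18.29   3.49]
```

>>> play_rows(moves=[[-3.5, 1.9, 0, 0], [-3.5, 1.9, 0, 0], [-3.5, 1.9, 0, 0], [-3.5, 1.9, 0, 0], [-3.5, 1.9, 0, 0], [-3.5, 1.9, 0, 0], [-3.5, 1.9, 0, 0], [-3.5, 1.9, 0, 0]])

```text
time_s: 8.77
eef_pos: [0.4196, 0.2737, 0.6228]
eef_rot: [-172.0, -25.1, 54.6]
wrist_force: [-0.3, -0.6, 1.2]
width: 0.998
grasp_force: 0.0
```

```bash
python3 go.py l -22 0 200
```

```text
t 8.77 pos [0.4196 0.2737 0.6228] rot [-172.01  -25.07   54.57] q [-84.   12.1  74.5  80.9 -34.8  83.2 -44.5] tilt 26.24 az 72.9 F [-0.3 -0.6  1.2] w 0.998 g 0.0
tips in lid frame (mm, from fin centre) [237.   43.9 358.7] tool axes in lid: [[0.975, -0.223, 0.007], [-0.223, -0.974, 0.031], [-0.0, -0.032, -0.999]]
tool delta cm to lid-frame tip: [-24.26  10.57  15.55]
```

>>> play_rows(moves=[[0, 0, 0, -0.11], [0, 0, 0, -0.11], [-4, 0.7, 0, 0], [-4, 0.7, 0, 0], [-4, 0.7, 0, 0], [-4, 0.7, 0, 0], [-4, 0.7, 0, 0], [-4, 0.7, 0, 0]])

```text
time_s: 9.43
eef_pos: [0.3794, 0.0581, 0.516]
eef_rot: [-178.1, -26.3, 68.5]
wrist_force: [0.2, -0.7, 0.1]
width: 0.999
grasp_force: 0.0
```

```bash
python3 go.py l -22 0 60
```

```text
t 9.43 pos [0.3794 0.0581 0.516 ] rot [-178.05  -26.34   68.51] q [-82.8 -14.5  69.  105.  -10.   67.  -31. ] tilt 26.41 az 72.9 F [ 0.2 -0.7  0.1] w 0.999 g 0.0
tips in lid frame (mm, from fin centre) [ -3.4   3.7 356.4] tool axes in lid: [[1.0, -0.005, 0.01], [-0.005, -0.999, 0.031], [0.01, -0.031, -0.999]]
tool delta cm to lid-frame tip: [-2.15  1.31 29.59]
```

>>> play_rows(moves=[[-0.3, 0.15, 3.7, 0], [-0.3, 0.15, 3.7, 0], [-0.3, 0.15, 3.7, 0], [-0.3, 0.15, 3.7, 0], [-0.3, 0.15, 3.7, 0], [-0.3, 0.15, 3.7, 0], [-0.3, 0.15, 3.7, 0], [-0.2, 0.15, 3.7, 0]])

```text
time_s: 10.1
eef_pos: [0.3066, 0.1484, 0.3298]
eef_rot: [177.2, -26.6, 68.4]
wrist_force: [-0.0, -1.2, -0.6]
width: 1.002
grasp_force: 0.0
```

```bash
python3 go.py l -23 0 10; python3 - <<'E'
from h import *
ps=[]
for n,b in(("scene",(120,170,260,370)),("top",(130,130,290,300))):
    p,d=arm.snapshot(n); np.save(n+"1.npy",d); u0,v0,u1,v1=b
    p=p[v0:v1,u0:u1,::-1]; ps.append(cv2.resize(p,(400,int(400*p.shape[0]/p.shape[1])),interpolation=cv2.INTER_CUBIC))
h=min(x.shape[0] for x in ps); h=max(x.shape[0] for x in ps)
cv2.imwrite("pics/a1.png",np.hstack([cv2.copyMakeBorder(x,0,h-x.shape[0],0,0,0) for x in ps])[:600])
E
```

```text
t 10.1 pos [0.3066 0.1484 0.3298] rot [177.24 -26.59  68.39] q [-109.1  -17.4   75.6  136.7    7.7   24.5  -59.2] tilt 26.72 az 62.2 F [-0.  -1.2 -0.6] w 1.002 g 0.0
tips in lid frame (mm, from fin centre) [-31.9  98.1 163.6] tool axes in lid: [[1.0, -0.008, 0.014], [-0.007, -0.999, -0.052], [0.014, 0.052, -0.999]]
tool delta cm to lid-frame tip: [ 0.74  8.99 15.85]
```

View pics/a1.png

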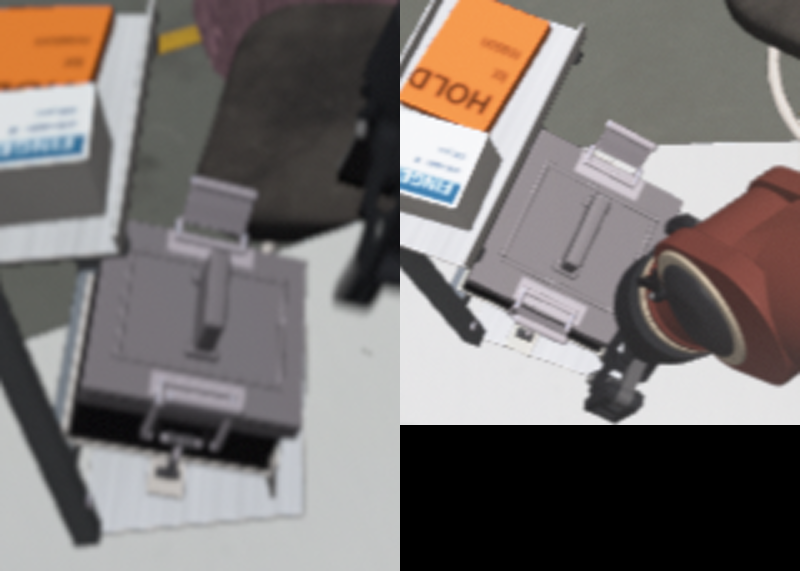

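The arm is caught in a bad elbow posture (j2, j3 and j4 all at their limits) about 160 mm above the lid. The lid and clips are untouched. I'll fit a kinematic model from the logged poses and plan a better route.

```bash
cat > kin.py <<'E'
import numpy as np,itertools
from scipy.optimize import least_squares
from scipy.spatial.transform import Rotation as Ro
S=[([66.434,35.288,-.725,81.642,.464,63.219,-2.314],[.2438,-.6019,.30275],[-179.854,0,22.054]),
([75.259,-2.594,-11.504,138.205,-.964,44.196,-3.667],[.08688,-.21796,.30576],[179.868,-.166,21.877]),
([107.42,-17.237,-21.514,138.576,-8.906,62.062,23.861],[.02919,-.13859,.35081],[-176.558,-2.928,22.262]),
([103.6,3.1,-37.9,100.2,-1.1,80.7,-2.1],[.1293,-.3427,.4906],[-176.56,-2.85,21.84]),
([71.7,9.,-61.5,84.1,3.5,90.9,-57.6],[.3852,-.147,.575],[-176.58,-2.88,21.74]),
([49.,-.4,-74.8,87.6,-3.7,89.4,-46.8],[.3327,.166,.5894],[-179.69,-4.55,69.04]),
([-56.8,44.,-5.8,21.1,-.6,112.9,-86.9],[.389,.6146,.5758],[-175.54,-2.42,64.21]),
([-67.9,46.2,57.7,15.,-55.2,113.5,-82.5],[.3553,.6504,.6263],[-175.43,-11.97,63.02]),
([-57.5,39.2,75.6,15.1,-76.1,113.6,-79.1],[.4354,.5312,.7396],[-172.33,-24.03,55.14]),
([-84.,12.1,74.5,80.9,-34.8,83.2,-44.5],[.4196,.2737,.6228],[-172.01,-25.07,54.57]),
([-82.8,-14.5,69.,105.,-10.,67.,-31.],[.3794,.0581,.516],[-178.05,-26.34,68.51]),
([-109.1,-17.4,75.6,136.7,7.7,24.5,-59.2],[.3066,.1484,.3298],[177.24,-26.59,68.39])]
def seq(q,s): return Ro.from_euler('ZYZYZYZ',[s[i]*q[i] for i in range(7)],degrees=True)
def fk(q,s,L,o7):
    d1,a,ea,eb,b,c,w=L; q=np.asarray(q)
    Z=lambda v:Ro.from_euler('Z',v,degrees=True); Y=lambda v:Ro.from_euler('Y',v,degrees=True)
    R=Z(s[0]*q[0])*Y(s[1]*q[1])*Z(s[2]*q[2]); p=np.array([0,0,d1])+R.apply([ea,0,a])
    R=R*Y(s[3]*q[3]); p=p+R.apply([eb,0,b]) ; R=R*Z(s[4]*q[4])*Y(s[5]*q[5]); p=p+R.apply([w,0,c])
    return p,R*Z(s[6]*q[6]+o7)
def res(x,s):
    r=[]
    for q,p,e in S:
        P,R=fk(q,s,x[:7],x[7]); r+=list((P-p)*10)+list((R.inv()*Ro.from_euler('xyz',e,degrees=True)).as_rotvec())
    return r
if __name__=="__main__":
    out=[]
    for s3,s5,s7 in itertools.product((1,-1),repeat=3):
        s=(-1,1,s3,1,s5,1,s7)
        for o in (0,90,180,-90):
            f=least_squares(res,[.33,.4,0,0,.4,.25,0,o],args=(s,)); out.append((f.cost,s,f.x))
    out.sort(key=lambda t:t[0])
    for t in out[:2]: print(t[0],t[1],t[2].round(4).tolist(),np.abs(res(t[2],t[1])).max())
E
python3 kin.py
```

```text
0.20286270530921513 (-1, 1, -1, 1, -1, 1, -1) [0.2452, 0.5497, 0.006, 0.0041, 0.3752, 0.2164, 0.0058, 90.0049] 0.21546229110233378
0.20286270530921519 (-1, 1, -1, 1, -1, 1, -1) [0.2452, 0.5497, 0.006, 0.0041, 0.3752, 0.2164, 0.0058, 90.0049] 0.21546229114207754
```

```bash
cat > kin2.py <<'E'
from kin import *
s=(-1,1,-1,1,-1,1,-1)
def r2(x): 
    r=[]
    for q,p,e in S:
        P,R=fk(np.array(q)+x[8:15],s,x[:7],x[7]); r+=list((P-p)*10)+list((R.inv()*Ro.from_euler('xyz',e,degrees=True)).as_rotvec())
    return np.array(r)
f=least_squares(r2,[.2452,.5497,.006,.0041,.3752,.2164,.0058,90]+[0]*7,loss='soft_l1',f_scale=.01)
print(f.x.round(4).tolist()); print(r2(f.x).reshape(-1,6).round(3))
np.save("kx.npy",f.x)
E
python3 kin2.py
```

```text
[0.2775, 0.5512, 0.0046, -0.0047, 0.3717, 0.2619, 0.0032, 87.5158, 0.8908, -0.6339, 1.8063, 0.2057, 0.2597, 0.5674, -0.0833]
[[-0.06  -0.003  0.021 -0.002  0.022  0.002]
 [ 0.097  0.026 -0.002 -0.002  0.004 -0.002]
 [ 0.151 -0.01   0.004  0.003 -0.005 -0.001]
 [ 0.045 -0.     0.012 -0.004  0.01  -0.003]
 [ 0.05  -0.007  0.     0.01   0.016 -0.005]
 [ 0.097  0.03  -0.015  0.007  0.018 -0.004]
 [-0.048 -0.047  0.012  0.028  0.004  0.002]
 [ 0.012  0.001 -0.027  0.03  -0.003  0.007]
 [ 0.04   0.047 -0.022  0.035 -0.003  0.01 ]
 [-0.018 -0.01   0.029  0.014 -0.006 -0.   ]
 [-0.077  0.006 -0.     0.001 -0.    -0.003]
 [-0.016 -0.    -0.02   0.001  0.011  0.   ]]
```

```bash
cat > kin2.py <<'E'
from kin import S,Ro,np
from scipy.optimize import least_squares
s=np.array((-1,1,-1,1,-1,1,-1))
def fkv(q,x):
    v=[np.r_[0,0,x[0]],x[1:4],x[4:7],x[7:10],x[10:13],x[13:16]]
    q=np.asarray(q)*s; ax='ZYZYZYZ'; R=Ro.identity(); p=v[0]
    for i in range(7):
        a=q[i]+(90+x[16] if i==6 else 0)
        R=R*Ro.from_euler(ax[i],a,degrees=True)
        if i in(0,1,2,3,5): p=p+R.apply(v[{0:1,1:2,2:3,3:4,5:5}[i]])
    return p,R
def r2(x):
    r=[]
    for q,p,e in S:
        P,R=fkv(q,x); r+=list((P-p)*10)+list((R.inv()*Ro.from_euler('xyz',e,degrees=True)).as_rotvec())
    return np.array(r+list(0.003*np.asarray(x)[1:16]))
x0=np.zeros(17);x0[0]=.27;x0[9]=.55;x0[12]=.37;x0[15]=.25
if __name__=="__main__":
    f=least_squares(r2,x0)
    print(f.x.round(4).tolist()); print(r2(f.x)[:72].reshape(-1,6).round(3)); np.save("kx.npy",f.x)
E
python3 kin2.py
```

```text
[0.2561, 0.0002, -0.0061, -0.0, -0.0002, -0.0061, 0.275, 0.0001, -0.0046, 0.275, 0.0, -0.0046, 0.3723, 0.0003, -0.0005, 0.2336, 0.0049]
[[-0.     0.001  0.    -0.     0.    -0.   ]
 [-0.     0.001 -0.001  0.     0.    -0.   ]
 [ 0.     0.    -0.001  0.    -0.    -0.   ]
 [ 0.002  0.001 -0.    -0.     0.     0.001]
 [ 0.001 -0.     0.003  0.001 -0.001 -0.001]
 [ 0.001 -0.003  0.001  0.     0.     0.   ]
 [ 0.    -0.    -0.002  0.     0.    -0.001]
 [ 0.001  0.002  0.    -0.001 -0.001  0.001]
 [-0.001 -0.001 -0.     0.     0.001 -0.   ]
 [ 0.001 -0.002  0.001  0.001  0.    -0.001]
 [-0.002 -0.002 -0.001 -0.001 -0.    -0.   ]
 [ 0.001  0.004  0.001 -0.    -0.001  0.001]]
```

```bash
cat > sim.py <<'E'
from kin2 import *
kx=np.load("kx.npy")
lo=np.array([-178.69,-17.37,-77.05,15.02,-78.02,.78,-162.83]);hi=np.array([178.69,117.87,75.6,138.74,258.01,113.62,162.83])
yw=np.radians(68.85);t=.45
L=np.array([[np.cos(yw),-np.sin(yw),0],[np.sin(yw),np.cos(yw),0],[0,0,1]])@np.array([[np.cos(t),0,-np.sin(t)],[0,1,0],[np.sin(t),0,np.cos(t)]])
F=np.array([.4494,.2352,.1312])
def ik(q0,p,R,wr=.3,reg=1e-4):
    q0=np.clip(q0,lo+1e-3,hi-1e-3)
    def f(q):
        P,Q=fkv(q,kx); return np.r_[(P-p),wr*(R.inv()*Q).as_rotvec(),reg*np.radians(q-q0)]
    r=least_squares(f,q0,bounds=(lo,hi),x_scale=30,xtol=1e-6,ftol=1e-8,gtol=1e-9); P,Q=fkv(r.x,kx)
    return r.x,np.linalg.norm(P-p),np.degrees((R.inv()*Q).magnitude())
def rows(q,M,verbose=0,**k):
    p,R=fkv(q,kx)
    for m in M:
        m=np.array(m,float); p=p+R.apply(m[:3]/100); R=R*Ro.from_euler('z',m[3])
        q,_,_=ik(q,p,R,**k); p,R=fkv(q,kx)
    return q
Rl=lambda flip:Ro.from_matrix(L@(np.array([[1,0,0],[0,-1,0],[0,0,-1.]]) if not flip else np.array([[-1,0,0],[0,1,0],[0,0,-1.]])))
def tcp(x,y,z): return F+L@(np.array([x,y,z])/1000)+.073*L[:,2]
E
cat > t1.py <<'E'
from sim import *
rng=np.random.default_rng(0)
for flip in(0,1):
  for pt in((-22,60,-4),(-22,-60,-4),(0,0,-10)):
    res=[]
    for _ in range(25):
        q,e,a=ik(rng.uniform(np.maximum(lo,-120),np.minimum(hi,120)),tcp(*pt),Rl(flip),reg=1e-5)
        if e<1e-3 and a<.5: res.append(q)
    res=sorted(res,key=lambda q:q[2]); print(flip,pt,len(res))
    for q in res[::max(1,len(res)//4)]: print("  ",q.round(0).astype(int))
E
python3 t1.py
cat > t2.py <<'E'
from sim import *
q=np.array(S[0][0])
seqs=[[[0,-4,0,0]]*8,[[0,-1,0,0]]+[[0,-2,0,0]]*5,[[0,-4.1,0,0]]*8,[[.3,2.7,-1.9,0]]*8,[[3.9,-1.1,-.8,0]]*8,[[.9,-4,.1,0]]*8,[[0,0,0,-.12]]*6+[[0,0,0,-.1]],[[3.6,-1.9,.2,0]]*8,[[4.1,0,0,0]]*8,[[3,-.7,-2.5,0]]*8,[[3,1.2,-2.5,0]]*8]
for m in seqs: q=rows(q,m); p,R=fkv(q,kx); print(q.round(0).astype(int),p.round(3),R.as_euler('xyz',degrees=True).round(1))
E
python3 t2.py
```

```text
0 (-22, 60, -4) 19
   [  24   49  -77  135   87   33 -135]
   [  3  30 -35 135 -73   1  26]
   [  3  30 -35 135 -73   1  26]
   [  3  30 -35 135 -73   1  26]
   [  2  30 -34 135 -78   1  31]
0 (-22, -60, -4) 21
   [ 25  44 -58 120  52  22 -87]
   [ 15  37 -40 121  10  13 -46]
   [  6  34 -26 121 -28  15  -9]
   [-14  31   3 122 -63  26  25]
   [-38  37  39 122 -78  46  39]
0 (0, 0, -10) 19
   [  26   52  -77  126   77   36 -118]
   [  8  34 -39 126  15   8 -58]
   [  2  32 -30 126 -23   8 -21]
   [ -8  30 -16 126 -57  14  13]
   [-24  29   7 127 -74  24  30]
1 (-22, 60, -4) 25
   [ 24  49 -77 135  87  33  45]
   [ 21  43 -68 135  87  24  45]
   [  3  30 -36 135 -30   1 163]
   [   2   30  -34  135  -78    1 -149]
   [   2   30  -34  135  -78    1 -149]
1 (-22, -60, -4) 22
   [ 32  55 -77 120  70  38  77]
   [ 23  42 -54 121  44  19 100]
   [ 14  36 -39 121   6  13 137]
   [  -7   32   -7  121  -55   21 -163]
   [ -21   32   14  122  -69   31 -150]
1 (0, 0, -10) 25
   [ 26  52 -77 126  77  36  62]
   [ 16  38 -53 126  55  14  82]
   [  7  33 -38 126   9   8 128]
   [ -22   29    5  12
[... 163 characters left out ...]
 [ 0.082 -0.203  0.304] [-179.8    0.    22. ]
[ 73 -17  -8 139  -3  82  -1] [ 0.022 -0.054  0.373] [-156.   -0.   22.]
[ 71   8 -11 108  -2  88  -8] [ 0.141 -0.285  0.424] [-156.   -0.   22.]
[ 41  14 -26  86 -13  96 -52] [ 0.41  -0.117  0.519] [-156.   -0.   22.]
[ 17   6 -39  77 -20  98 -93] [0.366 0.183 0.642] [-156.   -0.   22.]
[ 21   7 -44  77 -19  98 -47] [0.366 0.183 0.642] [-163.1  -17.3   66.4]
[-37  29 -44  27   5 112 -92] [0.335 0.488 0.755] [-163.1  -17.3   66.4]
[-61  40  61  15 -78  94 -81] [0.391 0.656 0.767] [-158.9  -41.8   56.9]
[-61  27  61  15 -78  83 -84] [0.354 0.558 0.956] [-144.7  -62.2   39.5]
[-31  19  33  15 -78  76 -78] [0.421 0.345 1.079] [-102.4  -74.    -6.1]
```

```bash
cat > t3.py <<'E'
from sim import *
k=dict(wr=1,reg=1e-3)
q=rows(np.array(S[3][0]),[[3.9,-1.1,-.8,0]]*8,**k);print("val",q.round(0),"real",S[4][0])
q=rows(q,[[.9,-4,.1,0]]*8+[[0,0,0,-.12]]*6+[[0,0,0,-.1]],**k);print("val",q.round(0),"real",S[5][0])
q=rows(np.array(S[9][0]),[[0,0,0,-.11]]*2+[[-4,.7,0,0]]*6,**k);print("val",q.round(0),"real",S[10][0])
q=rows(q,[[-.3,.15,3.7,0]]*8,**k);print("val",q.round(0),"real",S[11][0])
q0=np.array(S[11][0])
def world(q,target,n):
    p,R=fkv(q,kx); d=(np.array(target)-p)/n
    for i in range(n):
        q,e,a=ik(q,p+d*(i+1),R,**k)
    print("  ->",target,q.round(0).astype(int),"err",round(e*1000,1),round(a,1)); return q
up=tcp(-22,0,250)
for w in ([(.35,.08,.5),(.45,-.25,.5),(.40,.15,.5)],[(.35,.08,.5),(.3,-.4,.5),(.40,.15,.5)],[(.35,.08,.5),(.45,-.35,.5),(.45,.35,.65),(.45,-.35,.5),(.4,.15,.5)]):
    print("plan"); q=q0
    for p in w: q=world(q,p,14)
    q=world(q,tcp(-22,0,60),12); q=world(q,tcp(-22,0,-4),5);q=world(q,tcp(-22,55,-4),4);q=world(q,tcp(-22,-55,-4),8)
E
python3 t3.py
```

```text
val [ 70.   9. -59.  84.   3.  91. -56.] real [71.7, 9.0, -61.5, 84.1, 3.5, 90.9, -57.6]
val [ 49.   0. -77.  87.  -3.  89. -49.] real [49.0, -0.4, -74.8, 87.6, -3.7, 89.4, -46.8]
val [-81. -13.  69. 105. -12.  67. -29.] real [-82.8, -14.5, 69.0, 105.0, -10.0, 67.0, -31.0]
val [-49.  30.  54. 128. -72.  53.  35.] real [-109.1, -17.4, 75.6, 136.7, 7.7, 24.5, -59.2]
plan
  -> (0.35, 0.08, 0.5) [-74 -17  53 112  -4  59 -41] err 0.0 0.0
  -> (0.45, -0.25, 0.5) [-60 -17  76 100  -9  77  -5] err 148.3 2.0
  -> (0.4, 0.15, 0.5) [-62  -3  46 107 -18  57 -30] err 0.0 0.0
  -> [0.42137934 0.16277102 0.24139022] [-40  23  34 131 -73  33  32] err 0.0 0.0
  -> [0.43142352 0.18873363 0.18376161] [  0  30 -26 131 -78   3  35] err 0.0 0.0
  -> [0.38012837 0.20857823 0.18376161] [ -1  26 -30 134 -78   1  29] err 19.3 0.5
  -> [0.48271866 0.16888904 0.18376161] [ -7  31  -9 124 -63  15  23] err 0.0 0.0
plan
  -> (0.35, 0.08, 0.5) [-74 -17  53 112  -4  59 -41] err 0.0 0.0
  -> (0.3, -0.4, 0.5) [-37 -17  76  99  -9  87  15] err 171.9 2.3
  -> (0.4, 0.15, 0.5) [-40  -2  25 106 -20  58 -29] err 0.0 0.0
  
[... 289 characters left out ...]
  30  -7 124 -62  16  22] err 0.0 0.0
plan
  -> (0.35, 0.08, 0.5) [-74 -17  53 112  -4  59 -41] err 0.0 0.0
  -> (0.45, -0.35, 0.5) [-53 -17  76  99  -9  81   1] err 213.0 2.8
  -> (0.45, 0.35, 0.65) [-58  12  30  69 -18  77 -52] err 0.0 0.0
  -> (0.45, -0.35, 0.5) [ 18  29  50  76 -44  99  42] err 0.0 0.0
  -> (0.4, 0.15, 0.5) [-40  -2  25 106 -19  57 -30] err 0.0 0.0
  -> [0.42137934 0.16277102 0.24139022] [-24  20  11 130 -65  23  23] err 0.0 0.0
  -> [0.43142352 0.18873363 0.18376161] [ -1  30 -25 131 -78   3  34] err 0.0 0.0
  -> [0.38012837 0.20857823 0.18376161] [ -4  26 -28 134 -78   1  29] err 19.5 0.5
  -> [0.48271866 0.16888904 0.18376161] [ -8  30  -8 124 -64  14  23] err 0.0 0.0
```

```bash
cat > t4.py <<'E'
from t3 import *
print("=====")
for w in ([(.35,.08,.5),(.3,-.4,.5),(.40,.15,.5)],[(.35,.08,.5),(.3,-.4,.5),(.4,.2,.6),(.3,-.4,.5),(.45,.3,.6),(.4,.15,.5)]):
  print("plan");q=q0
  for p in w: q=world(q,p,14)
  for X in(20,):
    qq=world(q,tcp(X,0,60),12); qq=world(qq,tcp(X,0,-4),5);qq=world(qq,tcp(X,40,-4),4);qq=world(qq,tcp(X,50,-4),2);qq=world(qq,tcp(X,56,-4),2);qq=world(qq,tcp(X,-55,-4),8)
E
python3 t4.py | sed -n '/=====/,$p'
```

```text
=====
plan
  -> (0.35, 0.08, 0.5) [-74 -17  53 112  -4  59 -41] err 0.0 0.0
  -> (0.3, -0.4, 0.5) [-37 -17  76  99  -9  87  15] err 171.9 2.3
  -> (0.4, 0.15, 0.5) [-40  -2  25 106 -20  58 -29] err 0.0 0.0
  -> [0.43502476 0.19804229 0.25965878] [-29  20  13 126 -55  25   8] err 0.0 0.0
  -> [0.44506894 0.2240049  0.20203016] [-23  27   1 127 -71  16  23] err 0.0 0.0
  -> [0.40776338 0.23843733 0.20203016] [-21  25  -8 131 -78  10  26] err 0.0 0.0
  -> [0.39843699 0.24204544 0.20203016] [-18  25 -14 131 -78   6  25] err 0.0 0.0
  -> [0.39284116 0.24421031 0.20203016] [-16  25 -17 132 -78   4  25] err 0.0 0.0
  -> [0.49636409 0.2041603  0.20203016] [-19  30   2 120 -60  20  15] err 0.0 0.0
plan
  -> (0.35, 0.08, 0.5) [-74 -17  53 112  -4  59 -41] err 0.0 0.0
  -> (0.3, -0.4, 0.5) [-37 -17  76  99  -9  87  15] err 171.9 2.3
  -> (0.4, 0.2, 0.6) [-39  -1  16  90 -15  70 -42] err 0.0 0.0
  -> (0.3, -0.4, 0.5) [ 27  26  56  82 -37 103  59] err 0.0 0.0
  -> (0.45, 0.3, 0.6) [-42   8  13  80 -15  69 -49] err 0.0 0.0
  -> (0.4, 0.15, 0.5) [-33  -1  19 106 -20  58 -29] err 0.0 0.0
  -> [0.43502476 0.19804229 0.25965878] [-24  19   6 125 -52  23   5] err 0.0 0.0
  -> [0.44506894 0.2240049  0.20203016] [-18  27  -6 126 -65  13  16] err 0.0 0.0
  -> [0.40776338 0.23843733 0.20203016] [-16  26 -14 130 -71   7  19] err 0.0 0.0
  -> [0.39843699 0.24204544 0.20203016] [-15  26 -17 131 -73   5  20] err 0.0 0.0
  -> [0.39284116 0.24421031 0.20203016] [-14  26 -19 132 -74   3  20] err 0.0 0.0
  -> [0.49636409 0.2041603  0.20203016] [-17  30   0 120 -58  19  13] err 0.0 0.0
```

```bash
cat > t5.py <<'E'
from t3 import *
print("=====")
for w in ([(.42,.12,.6),(.6,-.2,.6),(.42,.15,.5)],[(.5,.2,.65),(.6,-.2,.6),(.45,.3,.65),(.42,.15,.5)],[(.42,.12,.6),(.6,-.1,.7),(.6,-.4,.6),(.42,.15,.5)]):
  print("plan");q=q0
  for p in w: q=world(q,p,14)
  X=20; qq=world(q,tcp(X,0,60),12); qq=world(qq,tcp(X,0,-4),5);qq=world(qq,tcp(X,56,-4),6)
E
python3 t5.py | sed -n '/=====/,$p'; python3 go.py .42 .12 .6
```

```text
=====
plan
  -> (0.42, 0.12, 0.6) [-101  -16   72   91    0   72  -49] err 0.0 0.0
  -> (0.6, -0.2, 0.6) [-75 -17  76  88  -6  81 -21] err 226.9 3.0
  -> (0.42, 0.15, 0.5) [-79  -1  65 106 -20  56 -28] err 0.0 0.0
  -> [0.43502476 0.19804229 0.25965878] [-53  25  46 127 -73  37  26] err 0.0 0.0
  -> [0.44506894 0.2240049  0.20203016] [-19  27  -4 128 -78  12  29] err 0.0 0.0
  -> [0.39284116 0.24421031 0.20203016] [-10  25 -24 132 -78   1  24] err 7.6 0.2
plan
  -> (0.5, 0.2, 0.65) [-119  -17   76   82    8   76  -62] err 74.8 1.0
  -> (0.6, -0.2, 0.6) [-75 -17  76  88  -6  80 -21] err 224.1 3.0
  -> (0.45, 0.3, 0.65) [-77  11  60  75 -26  77 -41] err 0.0 0.0
  -> (0.42, 0.15, 0.5) [-78  -2  63 106 -19  55 -29] err 0.0 0.0
  -> [0.43502476 0.19804229 0.25965878] [-52  24  45 128 -75  36  28] err 0.0 0.0
  -> [0.44506894 0.2240049  0.20203016] [-12  27 -15 128 -78   7  30] err 0.0 0.0
  -> [0.39284116 0.24421031 0.20203016] [-11  25 -24 132 -78   1  24] err 13.4 0.3
plan
  -> (0.42, 0.12, 0.6) [-101  -16   72   91    0   72  -49] err 0.0 0.0
  -> (0.6, -0.1, 0.7) [-88 -17  76  77  -3  88 -33] err 192.2 2.6
  -> (0.6, -0.4, 0.6) [-61 -17  76  88  -7  84  -8] err 327.1 4.4
  -> (0.42, 0.15, 0.5) [-61  -2  44 107 -15  52 -33] err 0.0 0.0
  -> [0.43502476 0.19804229 0.25965878] [-41  20  26 128 -68  23  20] err 0.0 0.0
  -> [0.44506894 0.2240049  0.20203016] [-10  27 -19 128 -78   1  28] err 0.4 0.0
  -> [0.39284116 0.24421031 0.20203016] [-19  23 -16 132 -78   1  22] err 18.0 0.5
t 10.2 pos [0.3043 0.1485 0.3287] rot [177.39 -26.31  68.65] q [-109.1  -17.3   75.5  136.9    7.6   24.7  -59.1] tilt 26.43 az 62.8 F [ 0.9 -0.8 -0.1] w 1.0 g 0.0
tips in lid frame (mm, from fin centre) [-33.4 100.6 162.9] tool axes in lid: [[1.0, -0.004, 0.009], [-0.003, -0.999, -0.047], [0.009, 0.047, -0.999]]
tool delta cm to world TCP: [ 13.42  12.88 -23.06]
```

```bash
cat > t6.py <<'E'
from sim import *
import time,multiprocessing as mp
q0=np.array([-109.1,-17.3,75.5,136.9,7.6,24.7,-59.1]);k=dict(wr=1,reg=1e-3)
def leg(q,target,n):
    p,R=fkv(q,kx); d=(np.array(target)-p)/n; E=0
    for i in range(n):
        q,e,a=ik(q,p+d*(i+1),R,**k); E=max(E,e)
        if e>.01: return q,e
    return q,E
def trial(seed):
    g=np.random.default_rng(seed);q=q0;W=[];c=0
    for i in range(g.integers(1,4)):
        r=g.uniform(.4,.7);a=np.radians(g.uniform(-70,65));w=np.r_[r*np.cos(a),r*np.sin(a),g.uniform(.45,.7)].round(2)
        q2,e=leg(q,w,8)
        if e>.01: continue
        c+=np.linalg.norm(fkv(q,kx)[0]-w);q=q2;W.append((w.tolist(),q.round(0).astype(int).tolist()))
    w=(.42,.15,.5);c+=np.linalg.norm(fkv(q,kx)[0]-w);q,e=leg(q,w,8)
    if e>.01:return None
    return c,q.round(0).astype(int).tolist(),W
if __name__=="__main__":
    t=time.time()
    with mp.Pool() as P: R=[r for r in P.imap_unordered(trial,range(160)) if r]
    R.sort(key=lambda r:abs(r[1][2]-15)+15*r[0]); print(len(R),time.time()-t)
    for r in R[:6]: print(r)
E
python3 t6.py
```

```text
160 12.902252912521362
(np.float64(1.6492374976270125), [-31, 1, 20, 104, -24, 60, -24], [([0.19, 0.36, 0.63], [-97, -9, 24, 92, 8, 70, -95]), ([0.44, -0.35, 0.6], [24, 28, 45, 59, -43, 114, 33])])
(np.float64(1.8122990102680414), [-33, 1, 22, 104, -24, 60, -24], [([0.35, 0.45, 0.51], [-99, 19, 66, 92, -33, 59, -48]), ([0.54, -0.21, 0.64], [5, 28, 53, 54, -50, 114, 16]), ([0.41, -0.38, 0.58], [26, 29, 48, 62, -43, 114, 40])])
(np.float64(0.9334237810214804), [-64, 1, 54, 104, -25, 61, -23], [([0.29, 0.37, 0.67], [-101, -1, 48, 79, -4, 75, -75]), ([0.51, 0.38, 0.68], [-58, 24, 50, 52, -38, 91, -44])])
(np.float64(0.8064950319158573), [-69, 1, 59, 104, -25, 61, -22], [([0.32, 0.35, 0.5], [-113, 1, 69, 105, -12, 50, -61]), ([0.62, 0.25, 0.52], [-46, 30, 54, 72, -49, 79, -15])])
(np.float64(1.0283826624608885), [-67, 1, 57, 104, -25, 61, -22], [([0.29, 0.53, 0.69], [-94, 19, 53, 58, -23, 84, -71]), ([0.45, 0.4, 0.56], [-74, 18, 51, 80, -32, 68, -43])])
(np.float64(1.29705878264615), [-65, 1, 54, 104, -25, 61, -22], [([0.39, 0.52, 0.6], [-87, 27, 63, 67, -37, 76, -53]), ([0.62, 0.04, 0.68], [-19, 29, 55, 46, -54, 108, -11])])
```

```bash
python3 go.py .19 .36 .63|tail -1
```

```text
tool delta cm to world TCP: [ 27.28 -17.41 -20.93]
```

>>> play_rows(moves=[[2.8, -1.8, -2.2, 0], [2.8, -1.8, -2.2, 0], [2.8, -1.8, -2.2, 0], [2.8, -1.8, -2.2, 0], [2.8, -1.8, -2.2, 0], [2.8, -1.8, -2.2, 0], [2.8, -1.8, -2.2, 0], [2.8, -1.8, -2.2, 0]])

```text
time_s: 10.87
eef_pos: [0.2166, 0.3136, 0.5752]
eef_rot: [177.2, -26.8, 68.3]
wrist_force: [0.7, 1.4, 0.8]
width: 0.995
grasp_force: 0.0
```

```bash
cat > t7.py <<'E'
from sim import *
import sys
from t6 import leg
q=arm_q=__import__('cell').arm.state()['joint_pos']
for a in sys.argv[1:]:
    if a[0]=='l': w=tcp(*map(float,a[1:].split(',')))
    else: w=list(map(float,a.split(',')))
    q,e=leg(q,w,8); print(a,q.round(0).astype(int),"err",round(e,3))
E
python3 go.py .4 -.35 .5; python3 t7.py .4,-.35,.5 .42,.15,.5 l20,0,60 l20,0,-4 l20,56,-4
```

```text
t 10.87 pos [0.2166 0.3136 0.5752] rot [177.17 -26.81  68.34] q [-87.8 -12.2  22.2 102.7   6.6  61.7 -89. ] tilt 26.95 az 62.1 F [0.7 1.4 0.8] w 0.995 g 0.0
tips in lid frame (mm, from fin centre) [184.6 241.5 331.7] tool axes in lid: [[1.0, -0.009, 0.017], [-0.008, -0.999, -0.053], [0.018, 0.053, -0.998]]
tool delta cm to world TCP: [-52.39  42.38 -15.98]
.4,-.35,.5 [ 18  28  55  79 -42 103  48] err 0.0
.42,.15,.5 [-43   1  32 104 -25  60 -24] err 0.0
l20,0,60 [-33  21  20 126 -62  30  16] err 0.0
l20,0,-4 [-28  28   9 127 -78  22  30] err 0.0
l20,56,-4 [ -8  27 -26 132 -78   3  26] err 0.0
```

```bash
echo A;python3 t7.py .42,.15,.5 l20,0,60 l20,0,-4 l20,56,-4 l20,-55,-4; echo B; python3 t7.py .42,-.1,.5 .42,.15,.5 l20,0,60 l20,0,-4 l20,56,-4;  echo C; python3 t7.py .3,-.3,.5 .42,.15,.5 l20,0,60 l20,0,-4 l20,56,-4; python3 go.py .42 .15 .5 | tail -1
```

```text
A
.42,.15,.5 [-84   2  75 105 -26  61 -21] err 0.0
l20,0,60 [-55  27  52 126 -73  45  28] err 0.0
l20,0,-4 [-28  28   9 127 -78  22  30] err 0.0
l20,56,-4 [ -8  27 -26 132 -78   3  26] err 0.0
l20,-55,-4 [-14  30  -4 120 -59  20  15] err 0.0
B
.42,-.1,.5 [-72 -17  76 104  -8  69 -16] err 0.047
.42,.15,.5 [-79   1  69 105 -25  59 -23] err 0.0
l20,0,60 [-53  26  49 126 -72  42  27] err 0.0
l20,0,-4 [-26  27   7 127 -78  20  30] err 0.0
l20,56,-4 [ -7  27 -29 132 -78   1  26] err 0.0
C
.3,-.3,.5 [ 31  12  30  93 -28  92  42] err 0.008
.42,.15,.5 [ -7   2  -5 103 -24  59 -25] err 0.0
l20,0,60 [ -6  20 -16 125 -40  19  -7] err 0.0
l20,0,-4 [ -4  29 -24 126 -43   8  -3] err 0.0
l20,56,-4 [ -5  28 -30 132 -47   1  -5] err 0.0
tool delta cm to world TCP: [-10.26  24.75   4.47]
```

```bash
python3 t7.py .34,-.33,.52 .42,.15,.5 l20,0,60 l20,0,-4 l20,56,-4; python3 go.py .34 -.33 .52 | tail -1
```

```text
.34,-.33,.52 [ 23  19  44  85 -34  99  45] err 0.001
.42,.15,.5 [-23   1  11 104 -24  59 -24] err 0.0
l20,0,60 [-17  20  -1 125 -52  23   5] err 0.0
l20,0,-4 [-12  28 -13 126 -63  12  16] err 0.0
l20,56,-4 [ -7  27 -28 132 -71   2  19] err 0.0
tool delta cm to world TCP: [-51.81  36.16 -18.23]
```

>>> play_rows(moves=[[-3.2, 2.2, -1.1, 0], [-3.2, 2.2, -1.1, 0], [-3.2, 2.2, -1.1, 0], [-3.2, 2.2, -1.1, 0], [-3.2, 2.2, -1.1, 0], [-3.2, 2.2, -1.1, 0], [-3.2, 2.2, -1.1, 0], [-3.2, 2.2, -1.1, 0]])

```text
time_s: 11.53
eef_pos: [0.2504, 0.1411, 0.5589]
eef_rot: [177.2, -25.6, 68.4]
wrist_force: [0.8, -0.7, -0.6]
width: 1.0
grasp_force: 0.0
```

```bash
python3 t7.py .34,-.33,.52 .42,.15,.5 l20,0,60 l20,0,-4 l20,56,-4; python3 go.py .34 -.33 .52
```

```text
.34,-.33,.52 [ 20  19  48  85 -34  99  46] err 0.0
.42,.15,.5 [-28   1  16 103 -23  60 -25] err 0.0
l20,0,60 [-21  20   3 125 -50  24   4] err 0.0
l20,0,-4 [-16  27  -8 126 -62  14  14] err 0.0
l20,56,-4 [-14  26 -19 132 -70   6  18] err 0.0
t 11.53 pos [0.2504 0.1411 0.5589] rot [177.18 -25.57  68.36] q [-20.9 -17.4   0.3 109.1 -17.7  69.3 -39.3] tilt 25.71 az 61.8 F [ 0.8 -0.7 -0.6] w 1.0 g 0.0
tips in lid frame (mm, from fin centre) [ 42.1 147.8 381.6] tool axes in lid: [[1.0, -0.008, -0.004], [-0.008, -0.999, -0.053], [-0.004, 0.053, -0.999]]
tool delta cm to world TCP: [-38.2   26.36 -12.68]
```

```bash
python3 t7.py .40,.15,.5 l20,0,60 l20,0,-4 l20,56,-4 l20,-55,-4; python3 go.py .40 .15 .5|tail -1
```

```text
.40,.15,.5 [-20   0   6 105 -22  59 -27] err 0.0
l20,0,60 [-15  20  -5 125 -45  22  -2] err 0.0
l20,0,-4 [-11  28 -15 126 -52  11   5] err 0.0
l20,56,-4 [-10  26 -23 131 -57   4   5] err 0.0
l20,-55,-4 [-10  30 -10 119 -48  17   4] err 0.0
tool delta cm to world TCP: [ 3.18 13.17  8.71]
```

>>> play_rows(moves=[[0.5, 2.2, 1.4, 0], [0.5, 2.2, 1.4, 0], [0.5, 2.2, 1.4, 0], [0.5, 2.2, 1.4, 0], [0.5, 2.2, 1.4, 0], [0.5, 2.2, 1.4, 0], [0, 0, 0, 0], [0, 0, 0, 0]])

```text
time_s: 12.2
eef_pos: [0.3999, 0.1469, 0.5]
eef_rot: [177.4, -25.4, 68.1]
wrist_force: [-1.1, -0.0, 0.4]
width: 1.002
grasp_force: 0.0
```

```bash
python3 go.py l 21 0 80
```

```text
t 12.2 pos [0.3999 0.1469 0.5   ] rot [177.38 -25.38  68.11] q [-20.5  -0.5   7.6 105.3 -22.   59.8 -26.8] tilt 25.5 az 62.0 F [-1.1 -0.   0.4] w 1.002 g 0.0
tips in lid frame (mm, from fin centre) [ 69.6  10.5 302.8] tool axes in lid: [[1.0, -0.011, -0.008], [-0.012, -0.999, -0.051], [-0.007, 0.051, -0.999]]
tool delta cm to lid-frame tip: [-4.69 -0.04 22.34]
```

>>> play_rows(moves=[[-1.6, 0, 1, 0], [-1.6, 0, 2, 0], [-1.5, 0, 3, 0], [0, 0, 3.3, 0], [0, 0, 3.3, 0], [0, 0, 3.3, 0], [0, 0, 3.3, 0], [0, 0, 3.1, 0]])

```text
time_s: 12.87
eef_pos: [0.4286, 0.1936, 0.2793]
eef_rot: [177.2, -25.5, 68.3]
wrist_force: [-0.3, 1.6, 0.4]
width: 1.001
grasp_force: 0.0
```

```bash
python3 go.py l 21 0 -4; python3 - <<'E'
from h import *
ps=[]
for n,b in(("scene",(120,170,260,370)),("top",(130,130,290,300))):
    p,d=arm.snapshot(n); np.save(n+"1.npy",d); u0,v0,u1,v1=b
    p=p[v0:v1,u0:u1,::-1]; ps.append(cv2.resize(p,(400,int(400*p.shape[0]/p.shape[1])),interpolation=cv2.INTER_CUBIC))
h=max(x.shape[0] for x in ps)
cv2.imwrite("pics/a2.png",np.hstack([cv2.copyMakeBorder(x,0,h-x.shape[0],0,0,0) for x in ps])[:600])
E
```

```text
t 12.87 pos [0.4286 0.1936 0.2793] rot [177.17 -25.55  68.3 ] q [-19.6  17.2   1.4 124.3 -44.3  25.9  -2.5] tilt 25.69 az 61.7 F [-0.3  1.6  0.4] w 1.001 g 0.0
tips in lid frame (mm, from fin centre) [22.4  0.5 80.5] tool axes in lid: [[1.0, -0.008, -0.005], [-0.009, -0.999, -0.054], [-0.004, 0.054, -0.999]]
tool delta cm to lid-frame tip: [-0.11 -0.4   8.44]
```

View pics/a2.png

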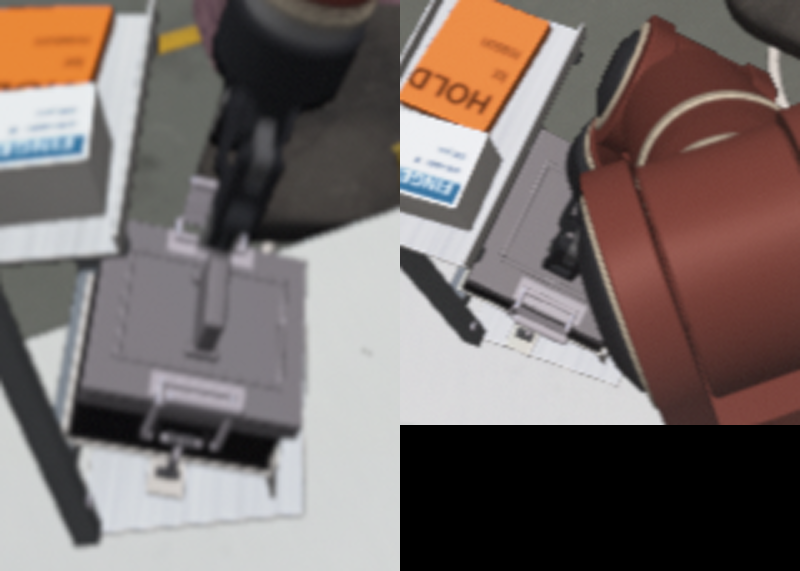

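The gripper hangs over the lid with both fingers visible (scene crop, tips ~(218,245) and ~(245,230)). I'll get their real tip heights from depth.

```bash
python3 - <<'E'
from h import *
from sim import L,F
for n in("scene","top"):
    P=(cloud(n,np.load(n+"1.npy")).reshape(-1,3)-F)@L*1000
    m=(np.abs(P[:,0]-22)<25)&(np.abs(P[:,1])<80)&(P[:,2]>45)&(P[:,2]<160)
    k=P[m]
    for s in(1,-1):
        a=k[s*k[:,1]>15]
        if len(a): 
            z=np.sort(a[:,2]);b=a[a[:,2]<z[0]+20]; print(n,s,len(a),"lowest z",z[:5].round(),"x",b[:,0].min().round(),b[:,0].max().round(),"y",b[:,1].min().round(),b[:,1].max().round())
    P0=(cloud(n,np.load(n+"0.npy")).reshape(-1,3)-F)@L*1000
    for s in(1,-1):
        k=P0[(np.abs(P0[:,0])<26)&(s*P0[:,1]>45)&(s*P0[:,1]<110)&(P0[:,2]>-16)&(P0[:,2]<25)]
        for z in range(-14,22,6):
            a=k[np.abs(k[:,2]-z)<3]
            if len(a)>1: print("  tab",n,s,z,len(a),"|y|",np.abs(a[:,1]).min().round(),np.abs(a[:,1]).max().round(),"x",a[:,0].min().round(),a[:,0].max().round())
E
```

```text
scene 1 383 lowest z [90. 90. 92. 92. 94.] x 11.0 34.0 y 46.0 60.0
scene -1 58 lowest z [95. 96. 96. 97. 98.] x 18.0 33.0 y -47.0 -38.0
  tab scene 1 -14 109 |y| 51.0 85.0 x -24.0 26.0
  tab scene 1 -8 18 |y| 65.0 89.0 x -19.0 24.0
  tab scene 1 -2 20 |y| 85.0 92.0 x -21.0 23.0
  tab scene 1 10 63 |y| 92.0 100.0 x -23.0 25.0
  tab scene 1 16 63 |y| 92.0 101.0 x -20.0 24.0
  tab scene -1 -14 123 |y| 47.0 84.0 x -26.0 26.0
  tab scene -1 -8 72 |y| 62.0 88.0 x -22.0 24.0
  tab scene -1 -2 74 |y| 81.0 91.0 x -21.0 22.0
  tab scene -1 4 72 |y| 83.0 93.0 x -21.0 22.0
  tab scene -1 10 72 |y| 85.0 100.0 x -24.0 24.0
  tab scene -1 16 45 |y| 89.0 98.0 x -22.0 23.0
top 1 141 lowest z [86. 91. 93. 94. 98.] x 29.0 32.0 y 48.0 52.0
  tab top 1 -14 117 |y| 45.0 80.0 x -25.0 26.0
  tab top 1 -8 29 |y| 61.0 81.0 x -21.0 26.0
  tab top 1 -2 19 |y| 82.0 86.0 x -19.0 23.0
  tab top 1 4 16 |y| 84.0 88.0 x -20.0 23.0
  tab top 1 10 28 |y| 88.0 97.0 x -22.0 23.0
  tab top 1 16 64 |y| 90.0 98.0 x -22.0 25.0
  tab top -1 -14 110 |y| 45.0 85.0 x -24.0 26.0
  tab top -1 -8 63 |y| 63.0 89.0 x -23.0 25.0
  tab top -1 -2 45 |y| 82.0 91.0 x -21.0 23.0
  tab top -1 4 53 |y| 85.0 94.0 x -20.0 22.0
  tab top -1 10 44 |y| 88.0 100.0 x -22.0 23.0
  tab top -1 16 58 |y| 92.0 100.0 x -22.0 24.0
```

>>> play_rows(moves=[[0, -0.06, 1.2, 0], [0, -0.06, 1.2, 0], [0, -0.06, 1.2, 0], [0, -0.06, 1.2, 0], [-0.1, -0.06, 1.2, 0], [0, -0.06, 1.2, 0], [0, -0.06, 1.2, 0], [0, -0.06, 1.0, 0]])

```text
time_s: 13.63
eef_pos: [0.4441, 0.2299, 0.1957]
eef_rot: [177.1, -25.6, 68.2]
wrist_force: [-0.8, -0.1, -0.3]
width: 1.001
grasp_force: 0.0
```

```bash
python3 go.py l 20 24 -16
```

```text
t 13.63 pos [0.4441 0.2299 0.1957] rot [177.08 -25.64  68.25] q [-12.8  28.5 -13.6 126.  -59.2  10.6  11. ] tilt 25.79 az 61.5 F [-0.8 -0.1 -0.3] w 1.001 g 0.0
tips in lid frame (mm, from fin centre) [ 21.7  -1.  -11.8] tool axes in lid: [[1.0, -0.009, -0.003], [-0.009, -0.998, -0.055], [-0.003, 0.056, -0.998]]
tool delta cm to lid-frame tip: [-0.19 -2.52  0.28]
```

>>> play_rows(moves=[[-0.1, -0.8, 0.1, 0], [0, -0.8, 0.1, 0], [0, -0.7, 0, 0], [0, -0.6, 0, 0], [0, -0.6, 0, 0], [0, -0.6, 0, 0], [0, -0.5, 0, 0], [0, -0.5, 0, 0]])

```text
time_s: 14.3
eef_pos: [0.4014, 0.2477, 0.1916]
eef_rot: [176.5, -25.6, 68.0]
wrist_force: [11.1, -6.8, -0.7]
width: 1.003
grasp_force: 3.0
```

```bash
python3 go.py l 20 60 -26
```

```text
t 14.3 pos [0.4014 0.2477 0.1916] rot [176.55 -25.6   67.97] q [ -9.3  28.5 -25.7 131.  -69.    0.8  16.2] tilt 25.82 az 60.0 F [11.1 -6.8 -0.7] w 1.003 g 3.0
tips in lid frame (mm, from fin centre) [ 20.8  44.4 -15.9] tool axes in lid: [[1.0, -0.014, -0.004], [-0.014, -0.998, -0.067], [-0.003, 0.067, -0.998]]
tool delta cm to lid-frame tip: [-0.1  -1.62  0.9 ]
```

>>> play_rows(moves=[[0, -0.3, 0.2, 0], [0, -0.3, 0.2, 0], [0, -0.3, 0.2, 0], [0, -0.3, 0.2, 0], [0, -0.3, 0.1, 0], [0, -0.3, 0, 0], [0, -0.3, 0, 0], [0, 0, 0, 0]])

```text
time_s: 14.97
eef_pos: [0.3821, 0.2626, 0.1884]
eef_rot: [177.8, -24.9, 68.3]
wrist_force: [-0.0, -0.4, 0.1]
width: 0.995
grasp_force: 0.0
```

```bash
python3 go.py l 20 60 -26
```

```text
t 14.97 pos [0.3821 0.2626 0.1884] rot [177.83 -24.91  68.25] q [-12.8  28.3 -24.8 131.9 -77.9   0.9  22.8] tilt 25.0 az 63.1 F [-0.  -0.4  0.1] w 0.995 g 0.0
tips in lid frame (mm, from fin centre) [ 24.9  69.6 -22. ] tool axes in lid: [[1.0, -0.009, -0.016], [-0.009, -0.999, -0.042], [-0.015, 0.042, -0.999]]
tool delta cm to lid-frame tip: [-0.47  0.95  0.45]
```

>>> play_rows(moves=[[-0.1, 1.1, 0, 0], [-0.1, 1.1, 0, 0], [-0.1, 1.1, 0, 0], [-0.1, 1.1, 0, 0], [0, 1.1, 0.1, 0], [0, 1.1, 0.1, 0], [0, 1.1, 0, 0], [0, 1.1, 0, 0]])

```text
time_s: 15.63
eef_pos: [0.4634, 0.2251, 0.1876]
eef_rot: [177.8, -24.9, 68.2]
wrist_force: [-0.6, -0.6, -0.2]
width: 1.0
grasp_force: 0.0
```

```bash
python3 go.py l 20 -62 -22
```

```text
t 15.63 pos [0.4634 0.2251 0.1876] rot [177.82 -24.86  68.16] q [-18.7  29.9  -3.2 123.5 -63.6  16.5  16.5] tilt 24.95 az 63.0 F [-0.6 -0.6 -0.2] w 1.0 g 0.0
tips in lid frame (mm, from fin centre) [ 19.4 -19.8 -20.2] tool axes in lid: [[1.0, -0.01, -0.017], [-0.011, -0.999, -0.043], [-0.016, 0.043, -0.999]]
tool delta cm to lid-frame tip: [0.11 4.21 0.36]
```

Now I'll push the right clip outward and down.

>>> play_rows(moves=[[0.1, 0.6, 0, 0], [0, 0.6, 0, 0], [0, 0.6, 0, 0], [0, 0.6, 0.1, 0], [0, 0.6, 0.1, 0], [0, 0.6, 0.1, 0], [0, 0.6, 0.1, 0], [0, 0.6, 0.1, 0]])

```text
time_s: 16.3
eef_pos: [0.5094, 0.209, 0.1853]
eef_rot: [177.7, -24.9, 68.1]
wrist_force: [0.4, 0.4, 0.4]
width: 0.998
grasp_force: 0.0
```

```bash
python3 go.py l 0 0 40
```

```text
t 16.3 pos [0.5094 0.209  0.1853] rot [177.71 -24.87  68.14] q [-18.2  32.4   1.4 117.9 -58.6  21.6  14.3] tilt 24.96 az 62.7 F [0.4 0.4 0.4] w 0.998 g 0.0
tips in lid frame (mm, from fin centre) [ 19.8 -68.7 -23. ] tool axes in lid: [[1.0, -0.011, -0.016], [-0.011, -0.999, -0.045], [-0.016, 0.045, -0.999]]
tool delta cm to lid-frame tip: [-2.16 -6.56 -6.57]
```

>>> play_rows(moves=[[0, 0, -2.2, 0], [0, 0, -2.2, 0], [0, 0, -2.2, 0], [-0.4, -1.6, 0, 0], [-0.4, -1.6, 0, 0], [-0.4, -1.6, 0, 0], [-0.5, -1.6, 0, 0], [-0.4, -0.1, 0, 0]])

```text
time_s: 16.97
eef_pos: [0.427, 0.1923, 0.2339]
eef_rot: [177.9, -24.9, 68.2]
wrist_force: [-0.6, 0.0, -0.4]
width: 0.997
grasp_force: 0.0
```

```bash
python3 go.py l 0 0 -16; python3 - <<'E'
from h import *
from sim import L,F
ps=[]
for n,b in(("scene",(120,170,260,370)),("top",(130,130,290,300))):
    p,d=arm.snapshot(n); u0,v0,u1,v1=b
    p=p[v0:v1,u0:u1,::-1]; ps.append(cv2.resize(p,(400,int(400*p.shape[0]/p.shape[1])),interpolation=cv2.INTER_CUBIC))
h=max(x.shape[0] for x in ps)
cv2.imwrite("pics/a3.png",np.hstack([cv2.copyMakeBorder(x,0,h-x.shape[0],0,0,0) for x in ps])[:600])
E
```

```text
t 16.97 pos [0.427  0.1923 0.2339] rot [177.87 -24.86  68.23] q [-20.8  22.    3.2 127.4 -57.4  22.3  12.1] tilt 24.94 az 63.2 F [-0.6  0.  -0.4] w 0.997 g 0.0
tips in lid frame (mm, from fin centre) [ 0.2  2.4 40.5] tool axes in lid: [[1.0, -0.009, -0.017], [-0.01, -0.999, -0.042], [-0.016, 0.042, -0.999]]
tool delta cm to lid-frame tip: [0.07 0.01 5.65]
```

View pics/a3.png

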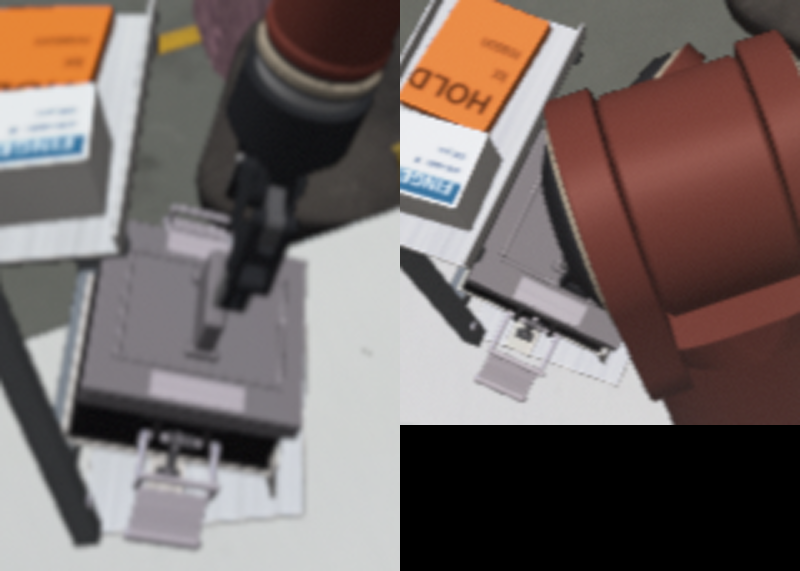

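Left clip hangs open (scene crop ~(170,510)). The right one is swung off the far edge (~(200,215)). Next, descend onto the fin.

>>> play_rows(moves=[[0, 0, 1, 0], [0, 0, 1, 0], [0.1, 0, 1, 0], [0, 0, 1, 0], [0, 0, 1, 0], [0, 0, 0.8, 0], [0, 0, 0.4, 0], [0, 0, 0, 0]])

```text
time_s: 17.73
eef_pos: [0.4431, 0.2156, 0.1776]
eef_rot: [177.7, -24.9, 68.0]
wrist_force: [0.1, -0.2, -0.7]
width: 1.001
grasp_force: 0.0
```

>>> play_rows(moves=[[0, 0, 0, 0], [0, 0, 0, 0], [0, 0, 0, 0], [0, 0, 0, 0], [0, 0, 0, 0], [0, 0, 0, 0], [0, 0, 0, 0], [0, 0, 0, 0]], grip=0.55, grip_force=70)

```text
time_s: 18.4
eef_pos: [0.4418, 0.2153, 0.1793]
eef_rot: [177.7, -24.9, 68.1]
wrist_force: [-0.7, -3.4, 5.6]
width: 0.785
grasp_force: 76.0
```

```bash
python3 go.py l 0 0 40; python3 t7.py l0,0,40 l0,0,150 .42,.1,.5 .42,-.1,.4 .41,-.3,.25 .41,-.3,.12
```

```text
t 18.4 pos [0.4418 0.2153 0.1793] rot [177.67 -24.93  68.1 ] q [-14.5  29.8  -9.  127.4 -72.   12.3  25.6] tilt 25.03 az 62.6 F [-0.7 -3.4  5.6] w 0.785 g 76.0
tips in lid frame (mm, from fin centre) [  0.6  -3.5 -20.3] tool axes in lid: [[1.0, -0.011, -0.015], [-0.012, -0.999, -0.046], [-0.015, 0.046, -0.999]]
tool delta cm to lid-frame tip: [-0.16 -0.07 -6.04]
l0,0,40 [-20  22   3 127 -58  22  13] err 0.0
l0,0,150 [-24  11  14 123 -38  37  -4] err 0.0
.42,.1,.5 [-23   1  18 104 -24  64 -19] err 0.0
.42,-.1,.4 [ -1  11  30 111 -34  65  22] err 0.0
.41,-.3,.25 [ 25  33  29 107 -43  64  56] err 0.0
.41,-.3,.12 [ 30  44  23 112 -54  51  70] err 0.0
```

>>> play_rows(moves=[[0, 0, -0.2, 0], [0, 0.02, -0.4, 0], [0, 0.03, -0.6, 0], [0, 0.03, -0.7, 0], [0, 0.04, -0.8, 0], [0, 0.05, -1, 0], [0, 0.05, -1.2, 0], [0, 0.06, -1.3, 0]])

```text
time_s: 19.07
eef_pos: [0.4314, 0.1912, 0.2349]
eef_rot: [177.8, -24.8, 68.1]
wrist_force: [0.7, 0.6, -2.0]
width: 0.782
grasp_force: 78.2
```

```bash
python3 go.py .42 .1 .5; python3 t7.py l0,0,150 .42,0,.4 .41,-.25,.3; python3 - <<'E'
from h import *
ps=[]
for n,b in(("scene",(120,170,260,370)),("top",(130,130,290,300))):
    p,d=arm.snapshot(n); u0,v0,u1,v1=b
    p=p[v0:v1,u0:u1,::-1]; ps.append(cv2.resize(p,(400,int(400*p.shape[0]/p.shape[1])),interpolation=cv2.INTER_CUBIC))
h=max(x.shape[0] for x in ps)
cv2.imwrite("pics/a4.png",np.hstack([cv2.copyMakeBorder(x,0,h-x.shape[0],0,0,0) for x in ps])[:600])
E
```

```text
t 19.07 pos [0.4314 0.1912 0.2349] rot [177.82 -24.8   68.13] q [-21.1  22.2   4.  126.8 -56.9  22.8  11.7] tilt 24.89 az 62.9 F [ 0.7  0.6 -2. ] w 0.782 g 78.2
tips in lid frame (mm, from fin centre) [ 1.  -2.2 41.1] tool axes in lid: [[1.0, -0.011, -0.018], [-0.011, -0.999, -0.043], [-0.017, 0.043, -0.999]]
tool delta cm to world TCP: [  3.05   3.4  -27.69]
l0,0,150 [-24  11  14 123 -38  38  -4] err 0.0
.42,0,.4 [-10   7  23 114 -32  57   8] err 0.0
.41,-.25,.3 [ 20  26  28 109 -40  64  48] err 0.0
```

View pics/a4.png

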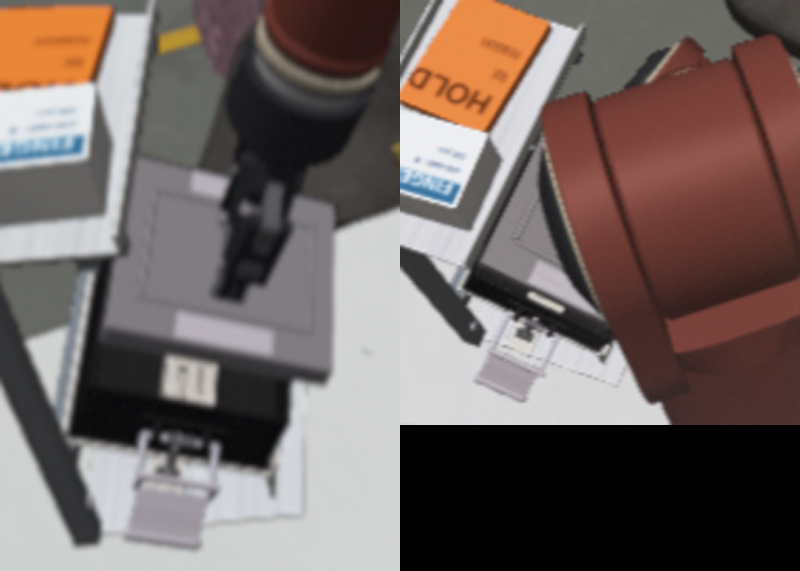

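>>> play_rows(moves=[[0, 0.1, -2, 0], [0, 0.1, -2.5, 0], [0, 0.1, -3, 0], [-1, 0.1, -2, 0], [-2, 0.2, -0.5, 0], [-2.5, 0.3, 0, 0], [-3, 0.3, 0, 0], [-3, 0.3, 0, 0]])

```text
time_s: 19.83
eef_pos: [0.3872, 0.051, 0.2769]
eef_rot: [177.7, -24.9, 68.3]
wrist_force: [0.4, -0.0, -2.3]
width: 0.78
grasp_force: 79.2
```

```bash
cat >> go.py <<'E'
if len(a)==5: # f name x y z : fin target
    fin=tip+M@np.array([-.0002,-.0026,-.0205]); d=np.array(a[2:],float)-fin; print("fin",fin.round(4),"tool delta cm:",(M.T@d*100).round(2))
E
python3 go.py f x .407 -.316 .20; python3 t7.py .41,-.2,.3 .41,-.34,.15
```

```text
t 19.83 pos [0.3872 0.051  0.2769] rot [177.69 -24.89  68.3 ] q [ -9.6  13.6  14.9 131.4 -49.4  35.9  23.4] tilt 25.0 az 62.8 F [ 0.4 -0.  -2.3] w 0.78 g 79.2
tips in lid frame (mm, from fin centre) [-112.6  -11.7  142.8] tool axes in lid: [[1.0, -0.008, -0.016], [-0.009, -0.999, -0.044], [-0.015, 0.045, -0.999]]
fin [0.3949 0.0716 0.2292] tool delta cm: [-33.49  15.95 -11.69]
.41,-.2,.3 [ 18  22  25 114 -40  60  44] err 0.0
.41,-.34,.15 [ 34  42  21 107 -47  55  64] err 0.0
```

>>> play_rows(moves=[[-3, 1.5, -1.1, 0], [-3.4, 1.6, -1.2, 0], [-3.4, 1.6, -1.2, 0], [-3.4, 1.6, -1.2, 0], [-3.4, 1.6, -1.2, 0], [-3.4, 1.6, -1.2, 0], [-3.4, 1.6, -1.2, 0], [-3.4, 1.6, -1.2, 0]])

```text
time_s: 20.5
eef_pos: [0.3957, -0.2608, 0.2544]
eef_rot: [177.8, -24.9, 68.2]
wrist_force: [1.5, -0.8, -1.6]
width: 0.782
grasp_force: 79.1
```

```bash
python3 go.py f x .407 -.316 .075
```

```text
t 20.5 pos [ 0.3957 -0.2608  0.2544] rot [177.79 -24.88  68.15] q [ 25.3  28.6  24.8 112.4 -41.6  59.2  53.6] tilt 24.97 az 62.9 F [ 1.5 -0.8 -1.6] w 0.782 g 79.1
tips in lid frame (mm, from fin centre) [-381.6 -132.1  247.6] tool axes in lid: [[1.0, -0.01, -0.016], [-0.011, -0.999, -0.044], [-0.016, 0.044, -0.999]]
fin [ 0.4034 -0.2402  0.2066] tool delta cm: [-11.8    2.81   9.15]
```

>>> play_rows(moves=[[-2, 0.5, 1.5, 0], [-2, 0.5, 1.5, 0], [-2, 0.5, 1.5, 0], [-2, 0.5, 1.5, 0], [-1.6, 0.4, 1.2, 0], [-1.1, 0.2, 0.9, 0], [-0.7, 0.1, 0.6, 0], [-0.3, 0.1, 0.4, 0]])

```text
time_s: 21.17
eef_pos: [0.3992, -0.3346, 0.1228]
eef_rot: [177.9, -24.9, 68.0]
wrist_force: [0.2, -0.0, -1.9]
width: 0.782
grasp_force: 79.2
```

```bash
python3 go.py f x .407 -.316 .060; python3 - <<'E'
from h import *
ps=[]
for n,b in(("scene",(330,160,510,310)),("top",(350,170,530,320))):
    p,d=arm.snapshot(n); np.save(n+"2.npy",d); u0,v0,u1,v1=b
    p=p[v0:v1,u0:u1,::-1]; ps.append(cv2.resize(p,(400,int(400*p.shape[0]/p.shape[1])),interpolation=cv2.INTER_CUBIC))
cv2.imwrite("pics/a5.png",np.hstack(ps)[:600])
E
```

```text
t 21.17 pos [ 0.3992 -0.3346  0.1228] rot [177.88 -24.88  68.04] q [ 34.9  44.3  20.3 109.1 -49.1  52.3  67.7] tilt 24.96 az 63.0 F [ 0.2 -0.  -1.9] w 0.782 g 79.2
tips in lid frame (mm, from fin centre) [-499.7 -161.9  158.6] tool axes in lid: [[1.0, -0.012, -0.016], [-0.013, -0.999, -0.043], [-0.016, 0.043, -0.999]]
fin [ 0.4068 -0.314   0.0751] tool delta cm: [-0.79  0.04  1.29]
```

View pics/a5.png

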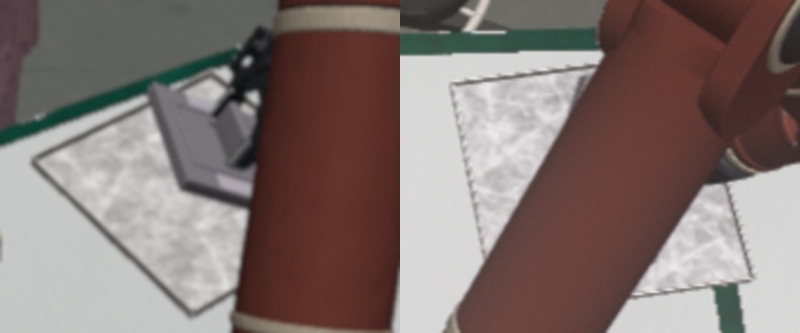

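>>> play_rows(moves=[[-0.13, 0, 0.27, 0], [-0.13, 0, 0.27, 0], [-0.13, 0, 0.27, 0], [-0.13, 0, 0.27, 0], [0.18, 0, 0.36, 0], [0.18, 0, 0.36, 0], [0.18, 0, 0.36, 0], [0, 0, 0, 0]], grip_force=25)

```text
time_s: 21.93
eef_pos: [0.4037, -0.3265, 0.1057]
eef_rot: [177.7, -24.8, 68.2]
wrist_force: [-1.6, -1.2, 6.3]
width: 0.786
grasp_force: 77.8
```

```bash
cat > look.py <<'E'
from h import *
P=cloud("scene",arm.snapshot("scene")[1]).reshape(-1,3)
f=P[(np.abs(P[:,0]-.42)<.12)&(np.abs(P[:,1]+.3)<.12)&(P[:,2]<.11)&(P[:,2]>.012)]
best=None;g=np.random.default_rng(0)
for _ in range(500):
    a=f[g.choice(len(f),3,False)];n=np.cross(a[1]-a[0],a[2]-a[0]);l=np.linalg.norm(n)
    if l<1e-5: continue
    n/=l;n*=np.sign(n[2])
    if n[2]<.8: continue
    c=(np.abs((f-a[0])@n)<.003); 
    if best is None or c.sum()>best.sum(): best=c
q=f[best];c=q.mean(0);n=np.linalg.svd(q-c)[2][2];n*=np.sign(n[2])
print("lid top plane: n",best.sum(),"centre",c.round(3),"tilt rad",np.arccos(n[2]).round(3),"az",np.degrees(np.arctan2(n[1],n[0])).round(0),"z range",q[:,2].min().round(3),q[:,2].max().round(3))
E
python3 go.py f x .4147 -.295 .038; python3 look.py
```

```text
t 21.93 pos [ 0.4037 -0.3265  0.1057] rot [177.71 -24.78  68.17] q [ 34.7  45.6  19.2 110.1 -51.   49.9  69.2] tilt 24.88 az 62.7 F [-1.6 -1.2  6.3] w 0.786 g 77.8
tips in lid frame (mm, from fin centre) [-498.9 -163.3  139.2] tool axes in lid: [[1.0, -0.01, -0.018], [-0.011, -0.999, -0.045], [-0.017, 0.045, -0.999]]
fin [ 0.4114 -0.306   0.0579] tool delta cm: [ 0.21 -0.19  2.28]
lid top plane: n 1251 centre [ 0.418 -0.275  0.048] tilt rad 0.306 az -114.0 z range 0.018 0.063
```

>>> play_rows(moves=[[0.08, 0, 0.3, 0], [0.08, 0, 0.3, 0], [0.05, 0, 0.3, 0], [0.05, 0, 0.3, 0], [0.03, 0, 0.3, 0], [0.03, 0, 0.3, 0], [0, 0, 0, 0], [0, 0, 0, 0]], grip=0.7, grip_force=25)

```text
time_s: 22.65
eef_pos: [0.409, -0.3161, 0.0914]
eef_rot: [177.7, -25.0, 68.2]
wrist_force: [-0.2, 0.7, 7.8]
width: 0.785
grasp_force: 79.3
```

```bash
python3 go.py f x .4147 -.295 .038; python3 look.py
```

```text
t 22.65 pos [ 0.409  -0.3161  0.0914] rot [177.69 -24.98  68.16] q [ 34.3  46.7  18.  110.9 -52.8  48.   70.3] tilt 25.08 az 62.7 F [-0.2  0.7  7.8] w 0.785 g 79.3
tips in lid frame (mm, from fin centre) [-494.4 -164.5  121.2] tool axes in lid: [[1.0, -0.01, -0.014], [-0.011, -0.999, -0.045], [-0.014, 0.046, -0.999]]
fin [ 0.4167 -0.2954  0.0437] tool delta cm: [-0.27 -0.23  0.49]
lid top plane: n 1416 centre [ 0.42  -0.271  0.026] tilt rad 0.079 az -122.0 z range 0.019 0.033
```

>>> play_rows(moves=[[-0.02, 0, 0.14, 0], [-0.02, 0, 0.14, 0], [-0.03, 0, 0.14, 0], [-0.03, 0, 0.14, 0], [-0.03, 0, 0.1, 0], [0, 0, 0, 0], [0, 0, 0, 0], [0, 0, 0, 0]])

```text
time_s: 23.37
eef_pos: [0.4106, -0.3136, 0.0857]
eef_rot: [177.7, -25.2, 68.2]
wrist_force: [1.2, 2.5, 12.7]
width: 0.781
grasp_force: 80.4
```

```bash
python3 go.py f x .4147 -.295 .038; python3 look.py
```

```text
t 23.37 pos [ 0.4106 -0.3136  0.0857] rot [177.65 -25.18  68.2 ] q [ 34.4  47.3  17.5 111.1 -53.5  47.5  70.8] tilt 25.29 az 62.7 F [ 1.2  2.5 12.7] w 0.781 g 80.4
tips in lid frame (mm, from fin centre) [-494.1 -165.1  114.8] tool axes in lid: [[1.0, -0.01, -0.011], [-0.01, -0.999, -0.046], [-0.01, 0.046, -0.999]]
fin [ 0.4184 -0.2928  0.038 ] tool delta cm: [-0.31 -0.26 -0.15]
lid top plane: n 1406 centre [ 0.421 -0.269  0.019] tilt rad 0.014 az 130.0 z range 0.014 0.024
```

>>> play_rows(moves=[[0, 0, 0, 0], [0, 0, 0, 0], [0, 0, 0, 0], [0, 0, 0, 0], [0, 0, 0, 0], [0, 0, 0, 0], [0, 0, 0, 0], [0, 0, 0, 0]], grip=1)

```text
time_s: 24.08
eef_pos: [0.4092, -0.3152, 0.0834]
eef_rot: [177.8, -24.9, 68.1]
wrist_force: [-0.5, -1.3, 0.1]
width: 1.004
grasp_force: 0.0
```

>>> play_rows(moves=[[0, 0, -0.5, 0], [0, 0, -1, 0], [0, 0, -1.5, 0], [0, 0, -2, 0], [0, 0, -2.5, 0], [0, 0, -3, 0], [0, 0, -3, 0], [0, 0, -3, 0]])

```text
time_s: 24.75
eef_pos: [0.3765, -0.3779, 0.2353]
eef_rot: [177.8, -24.8, 68.1]
wrist_force: [0.4, -0.5, -0.4]
width: 0.997
grasp_force: 0.0
```

```bash
python3 go.py; python3 look.py; python3 - <<'E'
from h import *
ps=[]
for n,b in(("scene",(60,160,520,420)),("top",(90,150,530,360))):
    p,d=arm.snapshot(n); np.save(n+"3.npy",d); u0,v0,u1,v1=b
    p=p[v0:v1,u0:u1,::-1]; ps.append(cv2.resize(p,(660,290),interpolation=cv2.INTER_CUBIC))
cv2.imwrite("pics/a6.png",np.vstack(ps))
P=cloud("scene",np.load("scene3.npy")).reshape(-1,3)
f=P[(np.abs(P[:,0]-.415)<.06)&(np.abs(P[:,1]+.29)<.06)&(P[:,2]>.045)&(P[:,2]<.056)]
print("fin top",len(f),f.mean(0).round(4) if len(f) else "")
E
```

```text
t 24.75 pos [ 0.3765 -0.3779  0.2353] rot [177.77 -24.83  68.08] q [ 36.2  36.3  25.9 101.6 -39.8  66.2  60.4] tilt 24.92 az 62.8 F [ 0.4 -0.5 -0.4] w 0.997 g 0.0
tips in lid frame (mm, from fin centre) [-494.5 -156.5  280.9] tool axes in lid: [[1.0, -0.011, -0.017], [-0.012, -0.999, -0.045], [-0.017, 0.045, -0.999]]
lid top plane: n 2006 centre [ 0.419 -0.289  0.018] tilt rad 0.004 az 46.0 z range 0.015 0.022
fin top 135 [ 0.4168 -0.2957  0.0501]
```

View pics/a6.png

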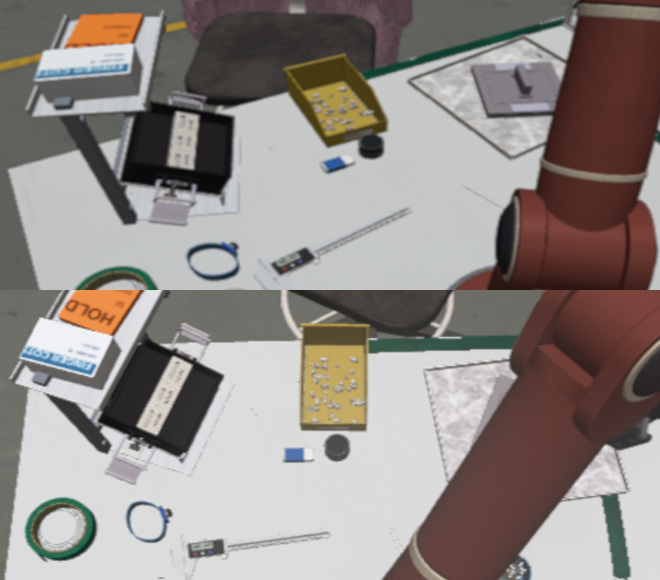

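The lid lies flat in the pan (tilt 0.004 rad), with the fin about 2 mm from the pan's middle. Both clips hang open and the bystanders have not moved, so I'm handing in.

```bash
python3 -c "
from cell import arm;print(arm.finish_job())"
```

```text
the job is handed in; nothing more can be done
None
```

I handed the job in at about 25 s: both clips are open, the lid lies flat in the pan about 2 mm from its middle, and the loupe, eraser and strap look unmoved in the last pictures; the hand-in returned no verdict.

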